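# Weighted pull on the spring sled

## Task

Make one weighted pull on the spring bench: lay every brass plate flat in a nest of the sled, tab up and turned so that its notch takes the nest's key, then draw the sled out by its handle until its pointer lines up with the marker clamp (never more than 10 mm past it) and hold it there for two seconds with all the plates seated. Let the sled run fully home, then put every plate away flat, tab up, one to each bay of the wooden tray, and let go. Leave the multimeter, stopwatch and mug where they are.

Things in the scene. Friction and masses are not known exactly. Their poses are not given: they have to be found in the camera images.
- sled (a joint): travel of the spring sled along its bench (m): 0 = home, grows as it is drawn out by its handle, end stop at 0.110. A spring pulls it home (4 N at home, plus 0.08 N per mm drawn) and a damper (40 N per m/s) slows it, so if let go it runs home by itself in under 1.5 s and stays there
- handle (a point): the sled's pull handle: an upright steel plate, 12 mm thick along the travel, 34 mm wide across it, 58 mm tall above the sled deck (its top is 94 mm above the table). The point is its centre line, 20 mm below its top. Axes (moving with the sled): +y the way it is drawn out, z up, x across. Grip it from above across its 12 mm thickness; its centre is 73 mm (along y) from the middle of the nearest nest
- pointer (a point): tip of the small steel pointer on the far (+x) flank of the sled, over the paper scale; 34 mm above the table, 50 mm in x from the line of the nests; axes as for the handle; moves with the sled. The bench under it is 22 mm high, 475 mm long, and reaches from 45 mm on the -x side to 70 mm on the +x side of the line of the nests; a white spring housing, 64 mm high, stands 44 mm beyond the middle of nest 1
- mark (a point): tip of the fin of the dark steel marker clamp set on the scale, 45 to 85 mm along +y from the pointer's home; it does not move and is under 41 mm high. Its axes are those of the bench (+y along the travel). The sled is at the mark when the pointer's y in these axes is 0
- nest1 (a point): nest 1 of four in a row on the sled (62 mm apart along the travel): a square pocket 57 x 57 mm with a level floor 36 mm above the table and walls 9 mm high and 5 mm thick. The point is where the centre (point plateN_mid) of a plate seated in it lies, 21 mm above the nest floor. Axes are those of the sled; a seated plate has the same axes
- key1 (a point): key of nest 1: a block 9 x 9 mm, 9 mm high, on the inside of the nest's +x wall, 10 mm off the middle towards +y. The point lies at the mid-depth of a seated plate's notch: 21 mm in +x, 10 mm in +y and 9 mm down from the nest point
- nest2 (a point): nest 2 of four in a row on the sled (62 mm apart along the travel): a square pocket 57 x 57 mm with a level floor 36 mm above the table and walls 9 mm high and 5 mm thick. The point is where the centre (point plateN_mid) of a plate seated in it lies, 21 mm above the nest floor. Axes are those of the sled; a seated plate has the same axes
- key2 (a point): key of nest 2: a block 9 x 9 mm, 9 mm high, on the inside of the nest's +x wall, 10 mm off the middle towards +y. The point lies at the mid-depth of a seated plate's notch: 21 mm in +x, 10 mm in +y and 9 mm down from the nest point
- nest3 (a point): nest 3 of four in a row on the sled (62 mm apart along the travel): a square pocket 57 x 57 mm with a level floor 36 mm above the table and walls 9 mm high and 5 mm thick. The point is where the centre (point plateN_mid) of a plate seated in it lies, 21 mm above the nest floor. Axes are those of the sled; a seated plate has the same axes
- key3 (a point): key of nest 3: a block 9 x 9 mm, 9 mm high, on the inside of the nest's +x wall, 10 mm off the middle towards +y. The point lies at the mid-depth of a seated plate's notch: 21 mm in +x, 10 mm in +y and 9 mm down from the nest point
- nest4 (a point): nest 4 of four in a row on the sled (62 mm apart along the travel): a square pocket 57 x 57 mm with a level floor 36 mm above the table and walls 9 mm high and 5 mm thick. The point is where the centre (point plateN_mid) of a plate seated in it lies, 21 mm above the nest floor. Axes are those of the sled; a seated plate has the same axes
- key4 (a point): key of nest 4: a block 9 x 9 mm, 9 mm high, on the inside of the nest's +x wall, 10 mm off the middle towards +y. The point lies at the mid-depth of a seated plate's notch: 21 mm in +x, 10 mm in +y and 9 mm down from the nest point
- plate1_mid (a point): brass weight plate 1 (four alike, 260 g, some absent): 52 x 52 x 12 mm; on its middle an upright grip tab, 14 mm thick along x, 26 mm long along y, 30 mm tall (42 mm overall). The point is its centre, 21 mm above its underside; z up through the tab, x towards the notched edge. The notch, 14 mm wide, 10 mm deep, is cut through the plate's +x edge, centred 10 mm off the middle towards +y
- plate2_mid (a point): brass weight plate 2 (four alike, 260 g, some absent): 52 x 52 x 12 mm; on its middle an upright grip tab, 14 mm thick along x, 26 mm long along y, 30 mm tall (42 mm overall). The point is its centre, 21 mm above its underside; z up through the tab, x towards the notched edge. The notch, 14 mm wide, 10 mm deep, is cut through the plate's +x edge, centred 10 mm off the middle towards +y
- plate3_mid (a point): brass weight plate 3 (four alike, 260 g, some absent): 52 x 52 x 12 mm; on its middle an upright grip tab, 14 mm thick along x, 26 mm long along y, 30 mm tall (42 mm overall). The point is its centre, 21 mm above its underside; z up through the tab, x towards the notched edge. The notch, 14 mm wide, 10 mm deep, is cut through the plate's +x edge, centred 10 mm off the middle towards +y
- plate4_mid (a point): brass weight plate 4 (four alike, 260 g, some absent): 52 x 52 x 12 mm; on its middle an upright grip tab, 14 mm thick along x, 26 mm long along y, 30 mm tall (42 mm overall). The point is its centre, 21 mm above its underside; z up through the tab, x towards the notched edge. The notch, 14 mm wide, 10 mm deep, is cut through the plate's +x edge, centred 10 mm off the middle towards +y
- bay1 (a point): bay 1 of the fixed wooden storage tray (144 x 144 mm, 18 mm high, two by two bays, 70 mm apart): inside about 66 x 66 mm, floor 4 mm above the table, walls 14 mm above the floor and 4 mm thick. The point is where the centre of a plate lying in the middle of the bay lies, 21 mm above its floor. Axes are the tray's: lay the plate square to them
- bay2 (a point): bay 2 of the fixed wooden storage tray (144 x 144 mm, 18 mm high, two by two bays, 70 mm apart): inside about 66 x 66 mm, floor 4 mm above the table, walls 14 mm above the floor and 4 mm thick. The point is where the centre of a plate lying in the middle of the bay lies, 21 mm above its floor. Axes are the tray's: lay the plate square to them
- bay3 (a point): bay 3 of the fixed wooden storage tray (144 x 144 mm, 18 mm high, two by two bays, 70 mm apart): inside about 66 x 66 mm, floor 4 mm above the table, walls 14 mm above the floor and 4 mm thick. The point is where the centre of a plate lying in the middle of the bay lies, 21 mm above its floor. Axes are the tray's: lay the plate square to them
- bay4 (a point): bay 4 of the fixed wooden storage tray (144 x 144 mm, 18 mm high, two by two bays, 70 mm apart): inside about 66 x 66 mm, floor 4 mm above the table, walls 14 mm above the floor and 4 mm thick. The point is where the centre of a plate lying in the middle of the bay lies, 21 mm above its floor. Axes are the tray's: lay the plate square to them
- multimeter: bystander: black hand-held multimeter lying flat, 150 x 75 x 34 mm, origin at the centre of its underside
- stopwatch: bystander: round black stopwatch, 58 mm across, 18 mm high, origin at the centre of its underside
- mug: bystander: white mug, 80 mm across, 90 mm high, origin at the centre of its underside
Things that resemble listed ones, but are neither listed nor needed, are in the scene too. What is shaped like the part that bears plate1_mid but green or turquoise is not meant.

How it is judged:
On the way, in this order (a step that is already met when the one before it is completed fails the run):
1. every plate present is seated flat in a nest, notch on key (((distance between plate1_mid and nest1 below 0.006 m and x of key1 in the frame of plate1_mid above 0.0155 m and angle between plate1_mid's own z axis and vertical below 0.07 rad) or (distance between plate1_mid and nest2 below 0.006 m and x of key2 in the frame of plate1_mid above 0.0155 m and angle between plate1_mid's own z axis and vertical below 0.07 rad) or (distance between plate1_mid and nest3 below 0.006 m and x of key3 in the frame of plate1_mid above 0.0155 m and angle between plate1_mid's own z axis and vertical below 0.07 rad) or (distance between plate1_mid and nest4 below 0.006 m and x of key4 in the frame of plate1_mid above 0.0155 m and angle between plate1_mid's own z axis and vertical below 0.07 rad)) and ((distance between plate2_mid and nest1 below 0.006 m and x of key1 in the frame of plate2_mid above 0.0155 m and angle between plate2_mid's own z axis and vertical below 0.07 rad) or (distance between plate2_mid and nest2 below 0.006 m and x of key2 in the frame of plate2_mid above 0.0155 m and angle between plate2_mid's own z axis and vertical below 0.07 rad) or (distance between plate2_mid and nest3 below 0.006 m and x of key3 in the frame of plate2_mid above 0.0155 m and angle between plate2_mid's own z axis and vertical below 0.07 rad) or (distance between plate2_mid and nest4 below 0.006 m and x of key4 in the frame of plate2_mid above 0.0155 m and angle between plate2_mid's own z axis and vertical below 0.07 rad)) and ((distance between plate3_mid and nest1 below 0.006 m and x of key1 in the frame of plate3_mid above 0.0155 m and angle between plate3_mid's own z axis and vertical below 0.07 rad) or (distance between plate3_mid and nest2 below 0.006 m and x of key2 in the frame of plate3_mid above 0.0155 m and angle between plate3_mid's own z axis and vertical below 0.07 rad) or (distance between plate3_mid and nest3 below 0.006 m and x of key3 in the frame of plate3_mid above 0.0155 m and angle between plate3_mid's own z axis and vertical below 0.07 rad) or (distance between plate3_mid and nest4 below 0.006 m and x of key4 in the frame of plate3_mid above 0.0155 m and angle between plate3_mid's own z axis and vertical below 0.07 rad)) and ((distance between plate4_mid and nest1 below 0.006 m and x of key1 in the frame of plate4_mid above 0.0155 m and angle between plate4_mid's own z axis and vertical below 0.07 rad) or (distance between plate4_mid and nest2 below 0.006 m and x of key2 in the frame of plate4_mid above 0.0155 m and angle between plate4_mid's own z axis and vertical below 0.07 rad) or (distance between plate4_mid and nest3 below 0.006 m and x of key3 in the frame of plate4_mid above 0.0155 m and angle between plate4_mid's own z axis and vertical below 0.07 rad) or (distance between plate4_mid and nest4 below 0.006 m and x of key4 in the frame of plate4_mid above 0.0155 m and angle between plate4_mid's own z axis and vertical below 0.07 rad))), for 0.4 s.
2. the sled is held with its pointer within 5 mm of the mark for 1 s, all plates seated (all of step 1 and y of pointer in the frame of mark between -0.005 and 0.005 m), for 1 s.
3. the sled is back home (within 4 mm) (value of joint sled below 0.004 m), for 0.2 s.
At the end, for the whole second after the job is handed in: every plate present lies flat (within 0.08 rad), tab up, in a bay of the tray (centre within 16 mm of the bay's), and the sled is home within 4 mm (value of joint sled below 0.004 m and (distance between plate1_mid and bay1 below 0.016 m or distance between plate1_mid and bay2 below 0.016 m or distance between plate1_mid and bay3 below 0.016 m or distance between plate1_mid and bay4 below 0.016 m) and angle between each of plate1_mid, plate2_mid, plate3_mid, plate4_mid's own z axis and vertical below 0.08 rad and height (world z) of each of plate1_mid, plate2_mid, plate3_mid, plate4_mid below 0.03 m and (distance between plate2_mid and bay1 below 0.016 m or distance between plate2_mid and bay2 below 0.016 m or distance between plate2_mid and bay3 below 0.016 m or distance between plate2_mid and bay4 below 0.016 m) and (distance between plate3_mid and bay1 below 0.016 m or distance between plate3_mid and bay2 below 0.016 m or distance between plate3_mid and bay3 below 0.016 m or distance between plate3_mid and bay4 below 0.016 m) and (distance between plate4_mid and bay1 below 0.016 m or distance between plate4_mid and bay2 below 0.016 m or distance between plate4_mid and bay3 below 0.016 m or distance between plate4_mid and bay4 below 0.016 m)); the robot touches nothing.
It fails at once if the pointer is drawn more than 15 mm past the mark (y of pointer in the frame of mark above 0.015 m).
It fails at once if the multimeter is moved more than 25 mm (distance of multimeter from where it was at the start of the episode above 0.025 m).
It fails at once if the stopwatch is moved more than 25 mm (distance of stopwatch from where it was at the start of the episode above 0.025 m).
It fails at once if the mug is moved more than 25 mm (distance of mug from where it was at the start of the episode above 0.025 m).
Of plate1, plate2, plate3, plate4 only 3 to 4 are there at a start; the rules pass over those that are not, and their reading is None.
At some moment in a run one of plate1, plate2, plate3, plate4 may be knocked a few centimetres aside while the robot is not near it.
Once in a run the grip may slacken for a moment while it holds something.
It also fails if it takes over 210 s, if anything falls off the work surface, if the arm or the gripper's body presses on something with over 40 N, if the wrist force passes 120 N, or if a joint passes its speed limit or range.

## Robot

A 7-joint arm with a two-finger parallel gripper is mounted at the origin on the work surface. World frame = base frame: x ahead of the robot, y to its left, z up, the work surface at z = 0. Lengths are in m, angles in rad, forces in N, time in s.
With the tool pointing down it reaches from about 0.425 to 0.925 m from the base axis. Payload 6.8 kg.
Tool frame: the origin (TCP) lies on the front face of the gripper's body, between the roots of the fingers; the fingertips stand 73 mm ahead of it and the grasp point (between the pads) lies 54 mm ahead of it; z points along the fingers, y is the line along which they close (so a half turn about z gives the same grasp; the last joint's range is limited). The gripper opens to 85 mm and grips with 20 to 120 N. Pads are 22 mm wide; open, the fingers measure 114 mm over their backs; the gripper's body (76 mm by 85 mm) begins 54 mm behind the grasp point. The pads swing forward as they close: fully open they stand 13 mm farther back than shut.
Start: joints at [1.026, 0.477, 0.022, 1.555, -0.011, 1.109, -0.083], TCP at [0.286, -0.612, 0.304] pointing down, gripper open.
Joint ranges: [-2.96, 2.96], [-0.34, 2.1], [-1.41, 1.46], [0.24, 2.44], [-1.37, 4.51], [0.17, 1.92], [-2.96, 2.96]. Speed limits (rad/s): [2.39, 2.39, 3.14, 3.14, 3.14, 3.14, 3.14].

## Interface

Orientations are given as a unit quaternion [w, x, y, z].
In Python, from station import bot, optics gives the robot as it stands.
- The arm moves only by the tool drive_tool, never from a script. Its argument "deltas" is a list of rows, each an object with "gripper": the closure in counts, from 0 (fully open) to 255 (shut); "offset": the shift along the tool's x, y, z in units of 1000 mm (1.0 is 1000 mm), a list of three; "angular": the turn, a rotation vector about the tool's x, y, z in units of 45 degrees (1.0 is 45 degrees), a list of three. In form: [{"gripper": gripper, "offset": [dx, dy, dz], "angular": [rx, ry, rz]}, ...]. A call has 1 to 5 rows; each row is the pose to reach, as a shift and turn from the pose commanded when the call began, along the tool's axes at that moment; what a row does not reach only later rows make up. A row lasts 1/10 s, in which the tool goes at most 50 mm and 8.59 degrees, less where a joint would pass 70% of its speed; a pose out of reach is approached as far as the arm can. A call with a number of a shift or a turn outside -1 to 1 is refused whole. A call with a gripper value outside its range is refused whole. The fingers move at their own pace and stop on an object; "grip_force" is the grip in N (left out, the last holds). Time passes only in rows, so rows that repeat a pose let the fingers close. It gives the time, the measured TCP pose, the force, the opening and the grip force at its end, in the units of the state.
- bot.get_obs(): the state, without advancing time (a new reading comes with each control period).
- optics.read_camera(name): name is "scene" or "top" or "wrist"; returns the picture (400x640x3 uint8, blue, green, red); there is no depth.
- optics.camera_model(name): a dict with "fx", "fy", "cx", "cy" (pixels), "cam_to_world" (4x4, takes a point from camera to world coordinates). Camera axes: x right, y up, looking along -z (the intrinsics and any distortion apply to the point x, -y, -z); pixel columns grow to the right and rows downward; lengths in m; the calibration is good to about 2 mm. A picture is of the moment at which its call begins: read the wrist's pose just before it. camera_model takes no time and is no camera call; for the wrist camera it gives the pose at the moment of the call.
- bot.hand_in(): hands the job in; it is judged then, once.
The state is a dict: "t": time; "q": joint angles; "joint_vel": joint speeds; "joint_torque": joint torques, N m; "eef_pos": TCP position; "tool_rot": TCP orientation; "contact_force": force on the tool from outside, world axes, zero at the start; "torque": the same for the moment, N m; "gripper_width": opening from 0.0 (shut) to 1.0 (fully open); "grasp_force": force on a finger pad.
Only numpy, scipy, OpenCV 4.12 (cv2) and the standard library are available. Lean on these libraries where they do the work, as an engineer would, in place of code of your own. Each camera call takes 0.05 s, during which the arm holds its last target. There are 200 camera calls.

## Working session

There is one attempt and no reset: what is moved stays moved. The work goes in short steps, Python scripts to look and compute and a tool call to move; the robot and the scene stay as the last step left them, time stands still between calls to the robot, and variables do not carry over. Pictures are saved under pics/ and viewed, at most 14 in all, crops included, and the job is handed in when it is done.

Besides the shell and the picture viewer there is one more tool, called after "Emit:" as a command line: name --argument value ..., lists and objects as JSON in quotes. drive_tool: Moves the arm, as the interface text tells. Its arguments: {"type":"object","properties":{"deltas":{"type":"array"},"grip_force":{"type":"number"}},"required":["deltas"]}

```bash
ls; mkdir -p pics; python3 - <<'E'
from station import bot, optics
import cv2, numpy as np
np.set_printoptions(precision=4,suppress=True)
print(bot.get_obs())
for n in ("scene","top"):
    im=optics.read_camera(n); cv2.imwrite(f"pics/{n}0.png",im)
    m=optics.camera_model(n); print(n,m)
E
```

```text
pics
{'t': 0.0, 'q': array([ 1.0259,  0.4778,  0.0223,  1.5565, -0.0115,  1.1093, -0.0831]), 'joint_vel': array([-0.0007, -0.0018,  0.0003, -0.0003,  0.0008,  0.0002,  0.0007]), 'joint_torque': array([ -0.001 , -59.6457,   1.6077, -28.12  ,   0.0125,   0.0092,
        -0.0001]), 'eef_pos': array([ 0.2854, -0.6112,  0.3029]), 'tool_rot': array([-0.0009,  0.9762,  0.2167, -0.0003]), 'contact_force': array([ 0.0582,  0.749 , -0.5573]), 'torque': array([ 0.0484, -0.0061, -0.0424]), 'grasp_force': 0.0, 'gripper_width': 0.9989518100437466}
scene {'fx': 463.82253367490796, 'fy': 463.82253367490796, 'cx': 317.9502732399557, 'cy': 195.16164355378115, 'cam_to_world': array([[ 0.3557, -0.5674,  0.7426,  1.4107],
       [ 0.9343,  0.2353, -0.2678, -0.2544],
       [-0.0227,  0.7891,  0.6139,  0.7513],
       [ 0.    ,  0.    ,  0.    ,  1.    ]])}
top {'fx': 382.7398858838584, 'fy': 382.7398858838584, 'cx': 316.01911258145685, 'cy': 202.26088412932754, 'cam_to_world': array([[ 0.0228,  0.9973, -0.0699,  0.5043],
       [-0.9997,  0.0231,  0.0035,  0.0397],
       [ 0.0051,  0.0698,  0.9975,  1.1198],
       [ 0.    ,  0.    ,  0.    ,  1.    ]])}
```

View pics/top0.png

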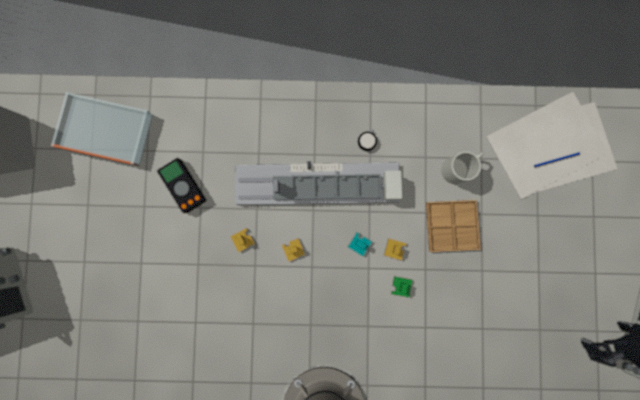

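View pics/scene0.png

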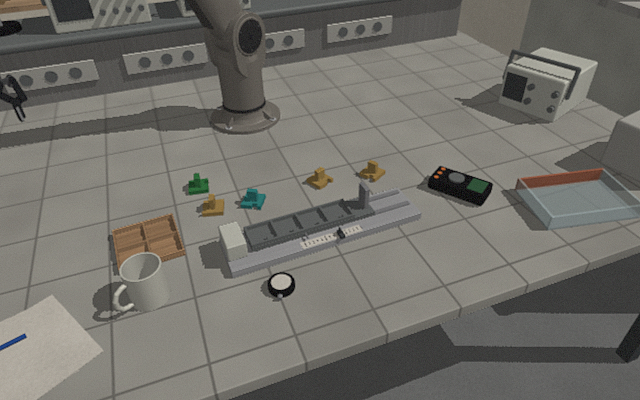

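The top view shows three brass plates at px (243,240), (293,250), (396,249), with turquoise and green decoys at (360,244) and (402,287). The sled's handle is at (285,188), its nests run from (307,187) to (372,187), and the tray is at (454,227). Sled +y points left in the picture, which is world +y.

```bash
cat > h.py <<'E'
from station import bot, optics
import cv2, numpy as np
from scipy.spatial.transform import Rotation as R
np.set_printoptions(precision=4,suppress=True)
def ray(px,m,z):
    px=np.atleast_2d(px).astype(float); T=m["cam_to_world"]
    d=np.c_[(px[:,0]-m["cx"])/m["fx"],-(px[:,1]-m["cy"])/m["fy"],-np.ones(len(px))]@T[:3,:3].T
    o=T[:3,3]; return o+d*((z-o[2])/d[:,2])[:,None]
def proj(P,m):
    T=m["cam_to_world"]; c=(np.atleast_2d(P)-T[:3,3])@T[:3,:3]
    return np.c_[m["cx"]-m["fx"]*c[:,0]/c[:,2], m["cy"]+m["fy"]*c[:,1]/c[:,2]]
def brass(im):
    h=cv2.cvtColor(im,cv2.COLOR_BGR2HSV); return cv2.inRange(h,(15,130,70),(32,255,255))
def blobs(mask,amin):
    c,_=cv2.findContours(mask,cv2.RETR_EXTERNAL,cv2.CHAIN_APPROX_NONE)
    return [k for k in c if cv2.contourArea(k)>amin]
def pose():
    o=bot.get_obs(); w,x,y,z=o["tool_rot"]; return o["eef_pos"],R.from_quat([x,y,z,w])
def go(p,yaw):
    """offset (m) and angular (45deg units) from the measured pose to TCP p, tool down at yaw"""
    e,r=pose(); t=R.from_euler('z',yaw)*R.from_quat([1,0,0,0])
    rv=(r.inv()*t).as_rotvec()/(np.pi/4)
    print("offset",r.inv().apply(np.array(p)-e).round(4),"angular",rv.round(4))
def snap(n,f=None):
    m=optics.camera_model(n); im=optics.read_camera(n)
    if f: cv2.imwrite(f"pics/{f}.png",im)
    return im,m
E
python3 - <<'E'
from h import *
im,m=snap("top")
for k in blobs(brass(im),60):
    r=cv2.minAreaRect(k); print("brass",r,cv2.contourArea(k),ray(r[0],m,.015))
for n,p,z in [("handle",(285,188),.094),("nestR",(372,187),.04),("tray",(454,227),.018),("trayTL",(427,203),.018),("trayBR",(481,252),.018),("mark",(311,166),.03),("housing",(394,185),.064),("mug",(464,166),.09),("watch",(368,141),.018),("turq",(360,244),.015),("green",(402,287),.015)]:
    print(n,ray(p,m,z))
w=optics.camera_model("wrist"); e,r=pose()
T=w["cam_to_world"]; print("cam in tool",r.inv().apply(T[:3,3]-e), (r.inv().as_matrix()@T[:3,:3]), w["fx"],w["cx"],w["cy"])
go([.48,.16,.30],0.0)
E
```

```text
brass ((394.5849304199219, 248.95281982421875), (17.307430267333984, 16.345903396606445), 15.945395469665527) 230.5 [[ 0.4525 -0.1928  0.015 ]]
brass ((293.1551818847656, 249.362060546875), (16.807226181030273, 17.06983757019043), 66.80140686035156) 235.5 [[0.4448 0.0983 0.015 ]]
brass ((242.1769256591797, 239.6846466064453), (17.240827560424805, 17.488893508911133), 60.2551155090332) 242.0 [[0.4691 0.2454 0.015 ]]
handle [[0.6127 0.1205 0.094 ]]
nestR [[ 0.627  -0.1219  0.04  ]]
tray [[ 0.5193 -0.3628  0.018 ]]
trayTL [[ 0.5868 -0.2848  0.018 ]]
trayBR [[ 0.4496 -0.4401  0.018 ]]
mark [[0.6847 0.0527 0.03  ]]
housing [[ 0.6313 -0.1794  0.064 ]]
mug [[ 0.6846 -0.3641  0.09  ]]
watch [[ 0.7643 -0.1118  0.018 ]]
turq [[ 0.4644 -0.0932  0.015 ]]
green [[ 0.3451 -0.2149  0.015 ]]
cam in tool [ 0.074   0.0011 -0.0697] [[-0.0008  0.9576  0.2881]
 [ 1.      0.0009 -0.0003]
 [-0.0006  0.2881 -0.9576]] 294.284101087004 313.3344851754067 194.65805513902205
offset [ 0.5026 -0.6166  0.004 ] angular [-0.0017  0.0004  0.5561]
```

Emit:
drive_tool --deltas '[{"gripper": 0,"offset": [0.0375,-0.033,0],"angular": [0,0,0.185]},{"gripper": 0,"offset": [0.075,-0.065,0],"angular": [0,0,0.37]},{"gripper": 0,"offset": [0.113,-0.098,0],"angular": [0,0,0.556]},{"gripper": 0,"offset": [0.15,-0.13,0],"angular": [0,0,0.556]},{"gripper": 0,"offset": [0.188,-0.164,0],"angular": [0,0,0.556]}]'

```text
t: 0.65
eef_pos: [0.3866, -0.3824, 0.3038]
tool_rot: [0.0, 1.0, -0.0, -0.0]
contact_force: [1.6, 0.4, 0.6]
gripper_width: 1.0
grasp_force: 0.0
```

Emit:
drive_tool --deltas '[{"gripper": 0,"offset": [0.019,-0.044,0],"angular": [0,0,0]},{"gripper": 0,"offset": [0.038,-0.088,0],"angular": [0,0,0]},{"gripper": 0,"offset": [0.057,-0.132,0],"angular": [0,0,0]},{"gripper": 0,"offset": [0.076,-0.176,0],"angular": [0,0,0]},{"gripper": 0,"offset": [0.095,-0.22,0],"angular": [0,0,0]}]'

```text
t: 1.15
eef_pos: [0.4814, -0.1625, 0.304]
tool_rot: [0.0, 1.0, -0.0, 0.0]
contact_force: [1.0, -0.5, 0.1]
gripper_width: 0.999
grasp_force: 0.0
```

Emit:
drive_tool --deltas '[{"gripper": 0,"offset": [0.018,-0.04,0],"angular": [0,0,0]},{"gripper": 0,"offset": [0.036,-0.08,0],"angular": [0,0,0]},{"gripper": 0,"offset": [0.055,-0.12,0],"angular": [0,0,0]},{"gripper": 0,"offset": [0.074,-0.16,0],"angular": [0,0,0]},{"gripper": 0,"offset": [0.088,-0.193,0],"angular": [0,0,0]}]'

```text
t: 1.65
eef_pos: [0.5697, 0.0313, 0.3038]
tool_rot: [-0.0, 1.0, 0.001, 0.0]
contact_force: [0.7, -0.4, -0.2]
gripper_width: 1.003
grasp_force: 0.0
```

Emit:
drive_tool --deltas '[{"gripper": 0,"offset": [0,0,0],"angular": [0,0,0]},{"gripper": 0,"offset": [0,0,0],"angular": [0,0,0]}]'

```text
t: 1.85
eef_pos: [0.569, 0.0294, 0.3034]
tool_rot: [0.0, 1.0, 0.001, -0.0]
contact_force: [-0.7, 0.4, -0.5]
gripper_width: 1.002
grasp_force: 0.0
```

Motion tracks well. I'll take the overview from the wrist camera.

```bash
python3 - <<'E'
from h import *
im,m=snap("wrist","w1"); print(bot.get_obs()["q"])
for k in blobs(brass(im),200):
    r=cv2.minAreaRect(k); print("brass",r,cv2.contourArea(k),ray(r[0],m,.012))
E
```

```text
[ 0.0261  0.317  -0.2287  1.8001  0.0829  1.0348 -1.8051]
brass ((263.5, 254.50003051757812), (36.224300384521484, 36.224300384521484), 63.43495178222656) 1094.5 [[0.4492 0.0963 0.012 ]]
brass ((477.0294494628906, 249.8823699951172), (42.6862678527832, 34.68259048461914), 14.03624439239502) 1224.0 [[ 0.4564 -0.1942  0.012 ]]
brass ((153.8970489501953, 239.16175842285156), (36.18619918823242, 41.84565353393555), 59.03623962402344) 1214.5 [[0.4719 0.2423 0.012 ]]
```

View pics/w1.png

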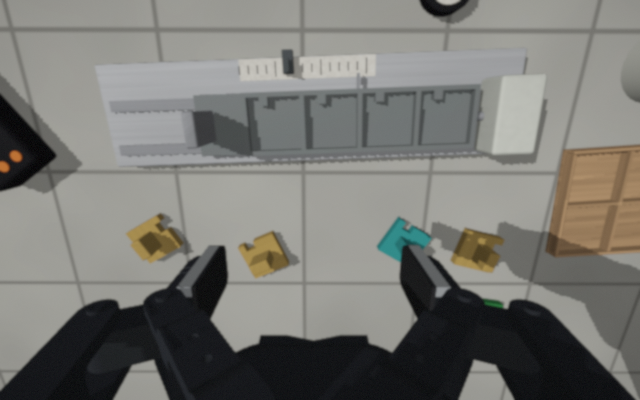

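```bash
python3 - <<'E'
from h import *
im=cv2.imread("pics/w1.png")
def crop(x,y,w,h,s): return cv2.resize(im[y:y+h,x:x+w],None,fx=s,fy=s,interpolation=cv2.INTER_CUBIC)
a=np.hstack([crop(123,210,66,64,4),crop(232,222,66,64,4),crop(446,218,66,64,4)])
b=crop(235,45,264,68,3)
out=np.zeros((256+204+140,800,3),np.uint8); out[:256,:a.shape[1]]=a; out[256:460,:b.shape[1]]=b
c=crop(230,80,264,46,3); out[460:598,:c.shape[1]]=c
cv2.imwrite("pics/w1z.png",out)
E
```

```text
(no output)
```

View pics/w1z.png

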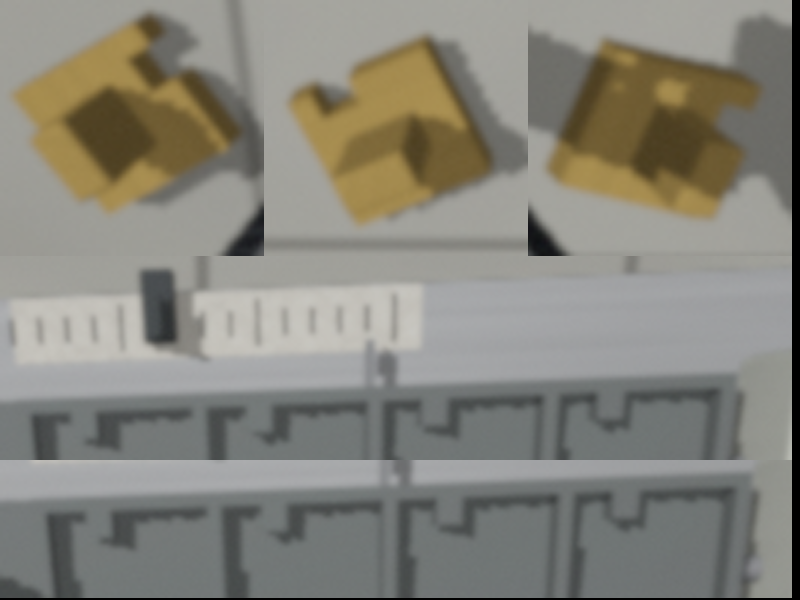

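Zoomed: plate A (left) has its notch on the upper-right edge, plate B (middle) on the upper-left edge, and plate C (right) on the right edge. The pointer is near (361,80) and the marker fin tip near (288,74). All keys lie on the +x wall. I'll rectify these regions onto their own height planes to read millimetres directly.

```bash
cat >> h.py <<'E'
def rect(im,m,x0,x1,y0,y1,z,s):
    """top-down picture of plane z, s px/mm; up=+x, left=+y; pixel(u,v)-> y=y1-u/s/1000, x=x1-v/s/1000"""
    q=np.array([[x1,y1,z],[x1,y0,z],[x0,y0,z],[x0,y1,z]]); W,H=int((y1-y0)*1000*s),int((x1-x0)*1000*s)
    M=cv2.getPerspectiveTransform(proj(q,m).astype(np.float32),np.float32([[0,0],[W,0],[W,H],[0,H]]))
    return cv2.warpPerspective(im,M,(W,H),flags=cv2.INTER_CUBIC)
E
python3 - <<'E'
from h import *
im=cv2.imread("pics/w1.png"); m=optics.camera_model("wrist")
a=rect(im,m,.565,.665,-.16,.125,.045,2.8)
b=rect(im,m,.635,.695,-.06,.10,.034,2.8)
ps=[rect(im,m,x-.04,x+.04,y-.04,y+.04,.012,2.5) for x,y in ((.470,.240),(.450,.095),(.455,-.195))]
out=np.zeros((600,800,3),np.uint8); out[:a.shape[0],:a.shape[1]]=a
c=np.hstack(ps); y=a.shape[0]; out[y:y+c.shape[0],:c.shape[1]]=c; y+=c.shape[0]; b=b[:600-y]
out[y:y+b.shape[0],:b.shape[1]]=b; print(a.shape,c.shape,b.shape)
cv2.imwrite("pics/w1r.png",out)
E
```

```text
Traceback (most recent call last):
ValueError: all the input array dimensions except for the concatenation axis must match exactly, but along dimension 0, the array at index 0 has size 200 and the array at index 1 has size 199
```

```bash
sed -i 's/W,H=int((y1-y0)\*1000\*s),int((x1-x0)\*1000\*s)/W,H=round((y1-y0)*1000*s),round((x1-x0)*1000*s)/' h.py
python3 - <<'E'
from h import *
im=cv2.imread("pics/w1.png"); m=optics.camera_model("wrist")
a=rect(im,m,.565,.665,-.16,.125,.045,2.8)
b=rect(im,m,.64,.69,-.06,.10,.034,2.4)
ps=[rect(im,m,x-.04,x+.04,y-.04,y+.04,.012,2.5) for x,y in ((.470,.240),(.450,.095),(.455,-.195))]
out=np.zeros((600,800,3),np.uint8); out[:a.shape[0],:a.shape[1]]=a
c=np.hstack(ps); y=a.shape[0]; out[y:y+c.shape[0],:c.shape[1]]=c; y+=c.shape[0]
out[y:y+b.shape[0],:b.shape[1]]=b; print(a.shape,c.shape,b.shape)
cv2.imwrite("pics/w1r.png",out)
E
```

```text
(280, 798, 3) (200, 600, 3) (120, 384, 3)
```

View pics/w1r.png

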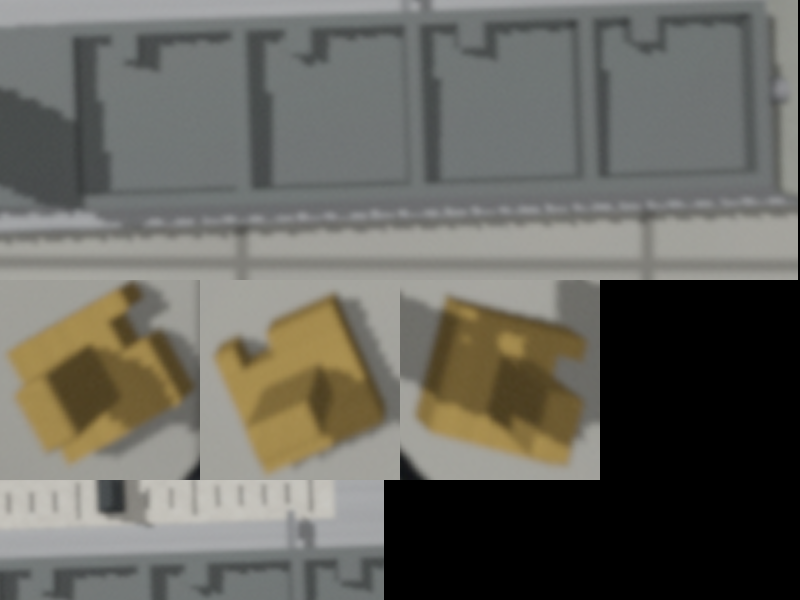

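Measurements in world mm, with sled yaw 0.037 rad:

| Item | Position | Yaw |
|---|---|---|
| nest1 | (631.6,-117.7) | sled's |
| nest4 | (624.8,68.8) | sled's |
| Pointer | y≈-21 | – |
| Mark | y≈54, about 75 mm away and within the stated 45–85 | – |
| Plate A | (473,242) | -60.5° |
| Plate B | (449,95) | 24.5° |
| Plate C | (455,-199) | about -100° |

The nest spacing checks at 62 mm. Next I'll hover over B.

Emit:
drive_tool --deltas '[{"gripper": 0,"offset": [-0.03,-0.016,0.02],"angular": [0,0,-0.19]},{"gripper": 0,"offset": [-0.06,-0.033,0.04],"angular": [0,0,-0.38]},{"gripper": 0,"offset": [-0.09,-0.05,0.06],"angular": [0,0,-0.57]},{"gripper": 0,"offset": [-0.12,-0.066,0.083],"angular": [0,0,-0.76]},{"gripper": 0,"offset": [-0.12,-0.066,0.083],"angular": [0,0,-0.95]}]'

```text
t: 2.4
eef_pos: [0.4434, 0.0939, 0.2181]
tool_rot: [-0.0, 0.93, 0.368, -0.004]
contact_force: [1.2, -0.6, 0.2]
gripper_width: 1.001
grasp_force: 0.0
```

Emit:
drive_tool --deltas '[{"gripper": 0,"offset": [0,0,0],"angular": [0,0,-0.19]},{"gripper": 0,"offset": [0,0,0],"angular": [0,0,-0.38]},{"gripper": 0,"offset": [0,0,0],"angular": [0,0,-0.57]},{"gripper": 0,"offset": [0,0,0],"angular": [0,0,-0.76]},{"gripper": 0,"offset": [0,0,0],"angular": [0,0,-0.95]}]'

```text
t: 2.9
eef_pos: [0.449, 0.0926, 0.2209]
tool_rot: [0.0, 0.733, 0.68, -0.0]
contact_force: [-1.4, 0.7, -0.1]
gripper_width: 0.999
grasp_force: 0.0
```

Emit:
drive_tool --deltas '[{"gripper": 0,"offset": [0,0,0],"angular": [0,0,-0.19]},{"gripper": 0,"offset": [0,0,0],"angular": [0,0,-0.38]},{"gripper": 0,"offset": [0,0,0],"angular": [0,0,-0.57]},{"gripper": 0,"offset": [0,0,0],"angular": [0,0,-0.646]},{"gripper": 0,"offset": [0,0,0],"angular": [0,0,-0.646]}]'

```text
t: 3.4
eef_pos: [0.449, 0.0927, 0.2208]
tool_rot: [0.0, 0.542, 0.841, -0.0]
contact_force: [-0.2, -0.4, 1.3]
gripper_width: 0.998
grasp_force: 0.0
```

```bash
cat >> h.py <<'E'
def plate(im,m,near,s=4):
    """rectified brass silhouette at z=.012 in tool axes; prints centre/yaw from top-face rect via minAreaRect of the mask"""
    e,r=pose(); best=None
    for k in blobs(brass(im),400):
        rc=cv2.minAreaRect(k); p=ray(rc[0],m,.02)[0]
        if best is None or np.hypot(*(p-near)[:2])<best[0]: best=(np.hypot(*(p-near)[:2]),k,rc)
    return best
E
python3 - <<'E'
from h import *
im,m=snap("wrist","b1"); e,r=pose(); print(e,r.as_euler('zyx')[0],bot.get_obs()["q"])
ap=cv2.resize(im[60:340,170:470],None,fx=2,fy=2,interpolation=cv2.INTER_CUBIC); cv2.imwrite("pics/b1z.png",ap)
E
```

```text
[0.449  0.093  0.2208] -1.995490275476103 [ 0.2209  0.2971 -0.6459  2.1026  0.2456  0.8148 -0.1493]
```

View pics/b1z.png

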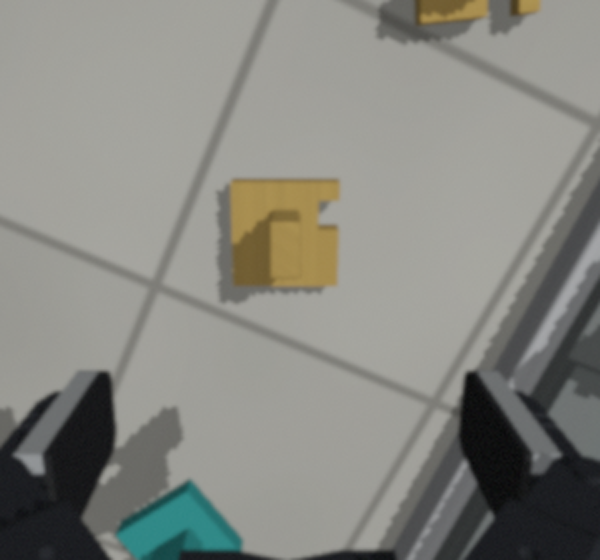

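Plate B lies centred at crop (285,233), square to the tool to within about 1°, with its notch on the tool's +y side as wanted.

```bash
cat >> h.py <<'E'
def meas(im,m,zs=.012):
    e,r=pose(); ks=blobs(brass(im),400)
    k=min(ks,key=lambda k:np.hypot(*(np.mean(k[:,0],0)-[313,180])))
    P=ray(k[:,0],m,zs); t=r.inv().apply(P-e)[:,:2]*1000
    c,s,a=cv2.minAreaRect(t.astype(np.float32)); a=(a+45)%90-45
    lo=np.percentile(t,1,0);hi=np.percentile(t,99,0)
    print("TCP",e,"plate centre in tool mm",np.round(c,1),"size",np.round(s,1),"turn about tool z deg",round(a,2),"bbox mid",(lo+hi)/2)
E
python3 - <<'E'
from h import *
im=cv2.imread("pics/b1.png"); meas(im,optics.camera_model("wrist"))
E
```

```text
TCP [0.449  0.093  0.2208] plate centre in tool mm [ 6.6 -1. ] size [49.8 48.2] turn about tool z deg 0.04 bbox mid [ 6.5863 -0.9357]
```

Emit:
drive_tool --deltas '[{"gripper": 80,"offset": [0.0066,-0.001,0.04],"angular": [0,0,0]},{"gripper": 80,"offset": [0.0066,-0.001,0.08],"angular": [0,0,0]},{"gripper": 80,"offset": [0.0066,-0.001,0.11],"angular": [0,0,0]},{"gripper": 80,"offset": [0.0066,-0.001,0.132],"angular": [0,0,0]},{"gripper": 80,"offset": [0.0066,-0.001,0.132],"angular": [0,0,0]}]' --grip_force 60

```text
t: 3.95
eef_pos: [0.4438, 0.099, 0.0867]
tool_rot: [-0.002, 0.541, 0.841, -0.002]
contact_force: [-1.0, -0.1, 0.4]
gripper_width: 0.681
grasp_force: 0.0
```

Emit:
drive_tool --deltas '[{"gripper": 255,"offset": [0,0,0],"angular": [0,0,0]},{"gripper": 255,"offset": [0,0,0],"angular": [0,0,0]},{"gripper": 255,"offset": [0,0,0],"angular": [0,0,0]},{"gripper": 255,"offset": [0,0,0],"angular": [0,0,0]},{"gripper": 255,"offset": [0,0,0],"angular": [0,0,0]}]' --grip_force 60

```text
t: 4.45
eef_pos: [0.4462, 0.1001, 0.0903]
tool_rot: [0.001, 0.541, 0.841, 0.001]
contact_force: [-1.0, -0.2, 6.5]
gripper_width: 0.153
grasp_force: 59.2
```

Emit:
drive_tool --deltas '[{"gripper": 255,"offset": [0,0,-0.02],"angular": [0,0,0]},{"gripper": 255,"offset": [0,0,-0.05],"angular": [0,0,0]},{"gripper": 255,"offset": [0,0,-0.08],"angular": [0,0,0]},{"gripper": 255,"offset": [0,0,-0.11],"angular": [0,0,0]},{"gripper": 255,"offset": [0,0,-0.11],"angular": [0,0,0]}]'

```text
t: 4.95
eef_pos: [0.4474, 0.1008, 0.2028]
tool_rot: [0.003, 0.541, 0.841, 0.002]
contact_force: [0.8, 0.7, -1.7]
gripper_width: 0.153
grasp_force: 59.2
```

```bash
python3 - <<'E'
from h import *
im,m=snap("wrist","b2"); e,r=pose(); print(e,bot.get_obs()["gripper_width"],bot.get_obs()["grasp_force"])
print(proj(e+r.apply([0,0,.054]),m))
# place above nest 1 at z .20, plate carried along
go([.6316,-.1177,.20],np.pi/2+.037)
E
```

```text
[0.4465 0.1002 0.2009] 0.14981615363888595 59.21809136867523
[[309.3529 263.4886]]
offset [-0.275   0.078   0.0018] angular [0.0062 0.0012 0.4978]
```

View pics/b2.png

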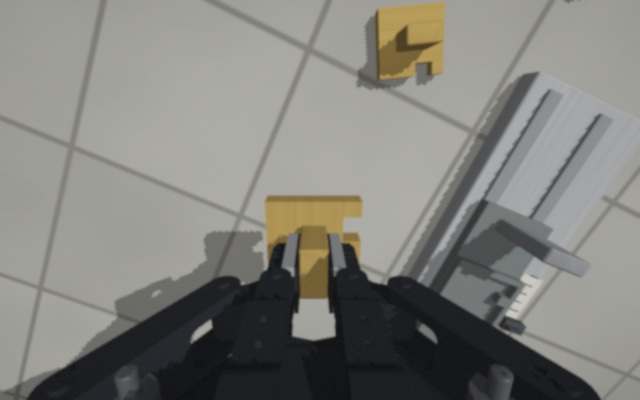

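Plate B is held: its far top edge is at v≈203, spanning u 266–361, with the notch at the right. I'll carry it over nest 1 and look.

Emit:
drive_tool --deltas '[{"gripper": 255,"offset": [-0.0466,0.0132,0],"angular": [0,0,0.12]},{"gripper": 255,"offset": [-0.093,0.0264,0],"angular": [0,0,0.24]},{"gripper": 255,"offset": [-0.14,0.0396,0],"angular": [0,0,0.36]},{"gripper": 255,"offset": [-0.186,0.053,0],"angular": [0,0,0.48]},{"gripper": 255,"offset": [-0.233,0.066,0.001],"angular": [0.006,0.001,0.498]}]'

```text
t: 5.5
eef_pos: [0.6025, -0.0859, 0.1964]
tool_rot: [-0.002, 0.695, 0.719, -0.003]
contact_force: [0.8, 1.5, -2.1]
gripper_width: 0.15
grasp_force: 59.1
```

Emit:
drive_tool --deltas '[{"gripper": 255,"offset": [-0.017,0.0135,0],"angular": [0,0,0]},{"gripper": 255,"offset": [-0.0344,0.027,0],"angular": [0,0,0]},{"gripper": 255,"offset": [-0.0344,0.027,0],"angular": [0,0,0]},{"gripper": 255,"offset": [-0.0344,0.027,0],"angular": [0,0,0]}]'

```text
t: 5.9
eef_pos: [0.6297, -0.1177, 0.196]
tool_rot: [-0.003, 0.694, 0.72, -0.003]
contact_force: [-0.1, -0.2, -2.1]
gripper_width: 0.152
grasp_force: 59.1
```

```bash
python3 - <<'E'
from h import *
im,m=snap("wrist","b3"); e,r=pose(); print(e,r.as_euler('zyx'),bot.get_obs()["grasp_force"])
go([.6316,-.1177,.20],np.pi/2+.037)
def tool(px,z): return r.inv().apply(ray(px,m,z)-e)*1000
print(tool([(266,203),(361,203)],e[2]-.078))
cv2.imwrite("pics/b3z.png",cv2.resize(im[40:320,160:460],None,fx=2,fy=2,interpolation=cv2.INTER_CUBIC))
E
```

```text
[ 0.6296 -0.1167  0.1964] [-1.6093 -0.0073 -3.1412] 59.13148820400238
offset [-0.001   0.002  -0.0036] angular [-0.0093 -0.0008  0.0019]
[[ 22.626  -23.8486  78.1912]
 [ 22.642   26.2735  77.8255]]
```

View pics/b3z.png

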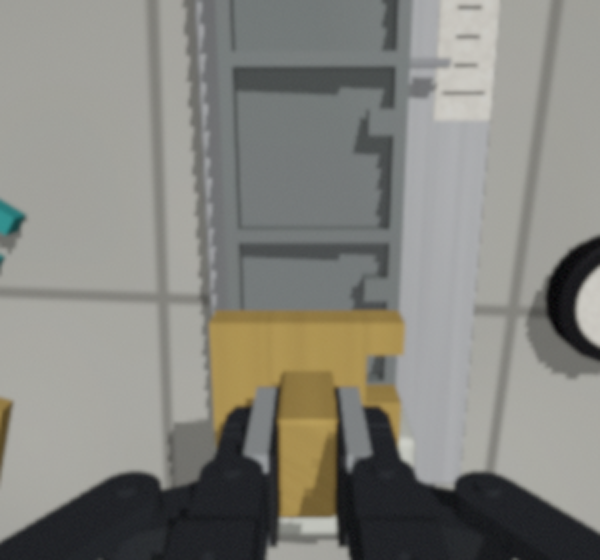

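The held plate covers nest 1. The nest 1/2 divider is at crop v≈235 and the plate's far edge at v≈322. I'll descend to just above the walls so both lie at nearly the same depth.

Emit:
drive_tool --deltas '[{"gripper": 255,"offset": [0,0.001,0.02],"angular": [0,0,0]},{"gripper": 255,"offset": [-0.001,0.002,0.046],"angular": [-0.009,0,0]},{"gripper": 255,"offset": [-0.001,0.002,0.046],"angular": [-0.009,0,0]},{"gripper": 255,"offset": [-0.001,0.002,0.046],"angular": [-0.009,0,0]}]'

```text
t: 6.35
eef_pos: [0.6318, -0.1175, 0.1516]
tool_rot: [0.0, 0.693, 0.721, 0.0]
contact_force: [-0.4, -0.1, -2.0]
gripper_width: 0.154
grasp_force: 59.0
```

```bash
python3 - <<'E'
from h import *
im,m=snap("wrist","b4"); e,r=pose(); print(e,r.as_euler('zyx'))
cv2.imwrite("pics/b4z.png",cv2.resize(im[80:300,200:430],None,fx=2.6,fy=2.6,interpolation=cv2.INTER_CUBIC))
E
```

```text
[ 0.6326 -0.1177  0.1526] [-1.6096  0.0027 -3.1414]
```

View pics/b4z.png

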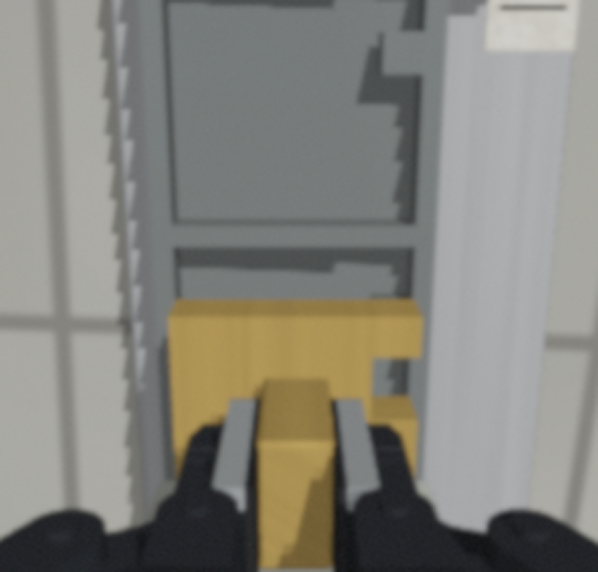

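Plate and nest agree laterally to within 0.5 mm. The nest 1/2 divider edge and key 2 both put nest 1 about 4.8 mm further along tool x, so I'll shift and seat.

Emit:
drive_tool --deltas '[{"gripper": 255,"offset": [0.0048,0,0],"angular": [0,0,0]},{"gripper": 255,"offset": [0.0048,0,0.005],"angular": [0,0,0]},{"gripper": 255,"offset": [0.0048,0,0.012],"angular": [0,0,0]},{"gripper": 255,"offset": [0.0048,0,0.02],"angular": [0,0,0]},{"gripper": 255,"offset": [0.0048,0,0.0255],"angular": [0,0,0]}]'

```text
t: 6.9
eef_pos: [0.632, -0.1139, 0.1261]
tool_rot: [0.001, 0.694, 0.72, 0.0]
contact_force: [-20.6, 1.3, 51.2]
gripper_width: 0.149
grasp_force: 66.9
```

Emit:
drive_tool --deltas '[{"gripper": 255,"offset": [0,0,0],"angular": [0,0,0]},{"gripper": 255,"offset": [0,0,0],"angular": [0,0,0]}]'

```text
t: 7.1
eef_pos: [0.6322, -0.1138, 0.1263]
tool_rot: [0.001, 0.694, 0.72, 0.001]
contact_force: [-2.4, 0.0, 2.8]
gripper_width: 0.149
grasp_force: 60.0
```

Emit:
drive_tool --deltas '[{"gripper": 140,"offset": [0,0,0],"angular": [0,0,0]},{"gripper": 140,"offset": [0,0,0],"angular": [0,0,0]},{"gripper": 140,"offset": [0,0,0],"angular": [0,0,0]},{"gripper": 140,"offset": [0,0,-0.03],"angular": [0,0,0]},{"gripper": 140,"offset": [0,0,-0.08],"angular": [0,0,0]}]'

```text
t: 7.6
eef_pos: [0.63, -0.1138, 0.2036]
tool_rot: [-0.002, 0.694, 0.72, -0.001]
contact_force: [1.0, 0.0, 0.4]
gripper_width: 0.452
grasp_force: 0.0
```

Emit:
drive_tool --deltas '[{"gripper": 100,"offset": [0,0,-0.02],"angular": [0,0,0]},{"gripper": 100,"offset": [0,0,-0.02],"angular": [0,0,0]}]'

```text
t: 7.8
eef_pos: [0.6342, -0.1137, 0.2304]
tool_rot: [0.004, 0.694, 0.72, 0.003]
contact_force: [-0.3, -0.3, -0.7]
gripper_width: 0.603
grasp_force: 0.0
```

```bash
python3 - <<'E'
from h import *
im,m=snap("wrist","n1"); meas(im,m,.048)
go([.4728,.247,.22],.515)
E
```

```text
TCP [ 0.633  -0.1139  0.228 ] plate centre in tool mm [-0.3 -1. ] size [51.1 49.4] turn about tool z deg 0.15 bbox mid [-0.2407 -1.0517]
offset [ 0.3666 -0.1466  0.0068] angular [ 0.0073 -0.003   1.3921]
```

Emit:
drive_tool --deltas '[{"gripper": 80,"offset": [0.0463,-0.0185,0],"angular": [0,0,0.19]},{"gripper": 80,"offset": [0.0926,-0.037,0],"angular": [0,0,0.38]},{"gripper": 80,"offset": [0.139,-0.0555,0],"angular": [0,0,0.57]},{"gripper": 80,"offset": [0.185,-0.074,0],"angular": [0,0,0.76]},{"gripper": 80,"offset": [0.2315,-0.0925,0.007],"angular": [0,0,0.95]}]'

```text
t: 8.35
eef_pos: [0.5313, 0.1119, 0.2187]
tool_rot: [0.0, 0.907, 0.42, 0.001]
contact_force: [2.1, 0.6, 0.5]
gripper_width: 0.685
grasp_force: 0.0
```

Emit:
drive_tool --deltas '[{"gripper": 80,"offset": [0.02,-0.043,0],"angular": [0,0,0.19]},{"gripper": 80,"offset": [0.04,-0.087,0],"angular": [0,0,0.38]},{"gripper": 80,"offset": [0.063,-0.132,0],"angular": [0,0,0.442]},{"gripper": 80,"offset": [0.063,-0.132,0],"angular": [0,0,0.442]},{"gripper": 80,"offset": [0.063,-0.132,0],"angular": [0,0,0.442]}]'

```text
t: 8.85
eef_pos: [0.4706, 0.2446, 0.2182]
tool_rot: [0.0, 0.965, 0.262, -0.0]
contact_force: [0.7, 0.0, 0.0]
gripper_width: 0.683
grasp_force: 0.0
```

```bash
python3 - <<'E'
from h import *
im,m=snap("wrist","a1"); meas(im,m); e,r=pose(); print(r.as_euler('zyx'))
E
```

```text
TCP [0.4716 0.2428 0.2182] plate centre in tool mm [ 1.1 -1.9] size [50.3 48.1] turn about tool z deg 0.43 bbox mid [ 1.1066 -2.0158]
[-0.5275  0.0006  3.1399]
```

Emit:
drive_tool --deltas '[{"gripper": 80,"offset": [0.0012,-0.0014,0.04],"angular": [0,0,0]},{"gripper": 80,"offset": [0.0012,-0.0014,0.08],"angular": [0,0,0]},{"gripper": 80,"offset": [0.0012,-0.0014,0.11],"angular": [0,0,0]},{"gripper": 80,"offset": [0.0012,-0.0014,0.128],"angular": [0,0,0]},{"gripper": 80,"offset": [0.0012,-0.0014,0.128],"angular": [0,0,0]}]'

```text
t: 9.4
eef_pos: [0.472, 0.2417, 0.0884]
tool_rot: [0.002, 0.966, 0.259, -0.002]
contact_force: [0.2, -0.6, -0.4]
gripper_width: 0.685
grasp_force: 0.0
```

Emit:
drive_tool --deltas '[{"gripper": 255,"offset": [0,0,0],"angular": [0,0,0]},{"gripper": 255,"offset": [0,0,0],"angular": [0,0,0]},{"gripper": 255,"offset": [0,0,0],"angular": [0,0,0]},{"gripper": 255,"offset": [0,0,0],"angular": [0,0,0]},{"gripper": 255,"offset": [0,0,0],"angular": [0,0,0]}]'

```text
t: 9.9
eef_pos: [0.4736, 0.2455, 0.0929]
tool_rot: [0.0, 0.966, 0.26, 0.002]
contact_force: [-0.0, -0.4, 6.9]
gripper_width: 0.15
grasp_force: 59.7
```

Emit:
drive_tool --deltas '[{"gripper": 255,"offset": [0,0,-0.02],"angular": [0,0,0]},{"gripper": 255,"offset": [0,0,-0.05],"angular": [0,0,0]},{"gripper": 255,"offset": [0,0,-0.08],"angular": [0,0,0]},{"gripper": 255,"offset": [0,0,-0.11],"angular": [0,0,0]},{"gripper": 255,"offset": [0,0,-0.11],"angular": [0,0,0]}]'

```text
t: 10.4
eef_pos: [0.4743, 0.2463, 0.2056]
tool_rot: [-0.001, 0.966, 0.26, 0.005]
contact_force: [0.4, 0.3, -3.0]
gripper_width: 0.145
grasp_force: 59.0
```

```bash
python3 - <<'E'
from h import *
e,r=pose(); print(e,r.as_euler('zyx'))
go([.630,-.051,.205],np.pi/2+.037)
E
```

```text
[0.4743 0.2463 0.2056] [-0.5258  0.0092 -3.138 ]
offset [-0.0145  0.3353  0.001 ] angular [ 0.0085 -0.0101 -1.3776]
```

Emit:
drive_tool --deltas '[{"gripper": 255,"offset": [-0.002,0.048,0],"angular": [0,0,-0.19]},{"gripper": 255,"offset": [-0.004,0.096,0],"angular": [0,0,-0.38]},{"gripper": 255,"offset": [-0.006,0.144,0],"angular": [0,0,-0.57]},{"gripper": 255,"offset": [-0.008,0.192,0],"angular": [0,0,-0.76]},{"gripper": 255,"offset": [-0.0105,0.24,0],"angular": [0,0,-0.95]}]'

```text
t: 10.9
eef_pos: [0.5835, 0.0312, 0.2008]
tool_rot: [0.0, 0.809, 0.588, 0.0]
contact_force: [1.6, 1.4, -2.0]
gripper_width: 0.15
grasp_force: 59.1
```

Emit:
drive_tool --deltas '[{"gripper": 255,"offset": [-0.034,0.0335,0],"angular": [0,0,-0.19]},{"gripper": 255,"offset": [-0.0678,0.067,0],"angular": [0,0,-0.38]},{"gripper": 255,"offset": [-0.0678,0.067,0],"angular": [0,0,-0.428]},{"gripper": 255,"offset": [-0.0678,0.067,0.03],"angular": [0,0,-0.428]},{"gripper": 255,"offset": [-0.0678,0.067,0.046],"angular": [0,0,-0.428]}]'

```text
t: 11.4
eef_pos: [0.6243, -0.0533, 0.153]
tool_rot: [-0.0, 0.702, 0.712, -0.0]
contact_force: [-0.6, 0.2, -2.4]
gripper_width: 0.15
grasp_force: 59.2
```

Emit:
drive_tool --deltas '[{"gripper": 255,"offset": [0,0,0],"angular": [0,0,0]},{"gripper": 255,"offset": [0,0,0],"angular": [0,0,0]}]'

```text
t: 11.6
eef_pos: [0.6255, -0.052, 0.1554]
tool_rot: [0.0, 0.701, 0.713, 0.0]
contact_force: [0.3, 0.9, -2.1]
gripper_width: 0.147
grasp_force: 59.1
```

```bash
python3 - <<'E'
from h import *
im,m=snap("wrist","a3"); e,r=pose(); print(e,r.as_euler('zyx'))
go([.630,-.051,e[2]],np.pi/2+.037)
cv2.imwrite("pics/a3z.png",cv2.resize(im[80:300,200:430],None,fx=2.6,fy=2.6,interpolation=cv2.INTER_CUBIC))
E
```

```text
[ 0.6261 -0.0519  0.1563] [-1.5867  0.0027 -3.1416]
offset [0.0009 0.0039 0.    ] angular [ 0.0035  0.0001 -0.0269]
```

View pics/a3z.png

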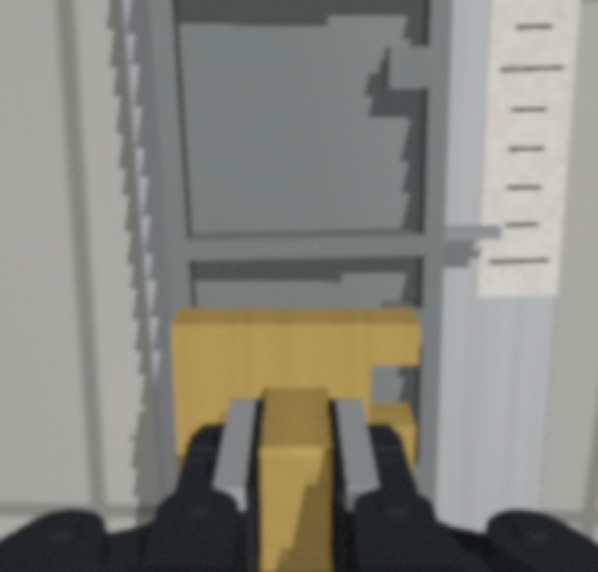

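Plate A is held with centre about 3 mm behind the grasp point. Nest 2 (divider edge v≈257, key 3 at v 48–90) lies 1.6 mm ahead and about 3 mm to +y of the tool. I'll correct, settle and verify the pose.

Emit:
drive_tool --deltas '[{"gripper": 255,"offset": [0.0045,0.0028,0],"angular": [0,0,-0.027]},{"gripper": 255,"offset": [0.0045,0.0028,0],"angular": [0,0,-0.027]},{"gripper": 255,"offset": [0.0045,0.0028,0],"angular": [0,0,-0.027]},{"gripper": 255,"offset": [0.0045,0.0028,0],"angular": [0,0,-0.027]},{"gripper": 255,"offset": [0.0045,0.0028,0],"angular": [0,0,-0.027]}]'

```text
t: 12.15
eef_pos: [0.6286, -0.0482, 0.156]
tool_rot: [0.001, 0.694, 0.72, 0.001]
contact_force: [-1.1, -0.4, -2.9]
gripper_width: 0.151
grasp_force: 59.1
```

```bash
python3 - <<'E'
from h import *
e,r=pose(); print(e,r.as_euler('zyx'))
go([.6290,-.0472,e[2]],np.pi/2+.037)
E
```

```text
[ 0.6286 -0.0482  0.156 ] [-1.6067  0.0025  3.1413]
offset [0.001  0.0004 0.    ] angular [ 0.0032  0.0005 -0.0013]
```

Emit:
drive_tool --deltas '[{"gripper": 255,"offset": [0.0008,0.0004,0.005],"angular": [0,0,0]},{"gripper": 255,"offset": [0.0008,0.0004,0.012],"angular": [0,0,0]},{"gripper": 255,"offset": [0.0008,0.0004,0.018],"angular": [0,0,0]},{"gripper": 255,"offset": [0.0008,0.0004,0.024],"angular": [0,0,0]},{"gripper": 255,"offset": [0.0008,0.0004,0.027],"angular": [0,0,0]}]'

```text
t: 12.65
eef_pos: [0.6286, -0.0473, 0.1288]
tool_rot: [0.0, 0.694, 0.72, -0.0]
contact_force: [-8.9, -1.3, 23.4]
gripper_width: 0.144
grasp_force: 62.9
```

Emit:
drive_tool --deltas '[{"gripper": 255,"offset": [0,0,0],"angular": [0,0,0]},{"gripper": 255,"offset": [0,0,0],"angular": [0,0,0]}]'

```text
t: 12.85
eef_pos: [0.6288, -0.0472, 0.1289]
tool_rot: [0.001, 0.694, 0.72, 0.0]
contact_force: [-3.7, -0.9, 2.9]
gripper_width: 0.151
grasp_force: 60.0
```

Emit:
drive_tool --deltas '[{"gripper": 140,"offset": [0,0,0],"angular": [0,0,0]},{"gripper": 140,"offset": [0,0,0],"angular": [0,0,0]},{"gripper": 140,"offset": [0,0,0],"angular": [0,0,0]},{"gripper": 140,"offset": [0,0,-0.03],"angular": [0,0,0]},{"gripper": 140,"offset": [0,0,-0.08],"angular": [0,0,0]}]'

```text
t: 13.35
eef_pos: [0.6269, -0.0474, 0.2063]
tool_rot: [-0.002, 0.694, 0.72, -0.001]
contact_force: [1.2, -0.4, 0.9]
gripper_width: 0.451
grasp_force: 0.0
```

Emit:
drive_tool --deltas '[{"gripper": 100,"offset": [0,0,-0.02],"angular": [0,0,0]},{"gripper": 100,"offset": [0,0,-0.02],"angular": [0,0,0]},{"gripper": 100,"offset": [0,0,-0.02],"angular": [0,0,0]}]'

```text
t: 13.65
eef_pos: [0.6288, -0.0473, 0.2288]
tool_rot: [0.001, 0.694, 0.72, 0.001]
contact_force: [0.8, 0.6, -0.0]
gripper_width: 0.603
grasp_force: 0.0
```

```bash
python3 - <<'E'
from h import *
im,m=snap("wrist","n2"); meas(im,m,.048)
for k in blobs(brass(im),300): print(cv2.minAreaRect(k))
im,m=snap("top")
for k in blobs(brass(im),60): print(ray(cv2.minAreaRect(k)[0],m,.015))
go([.455,-.195,.22],-.2)
E
```

```text
TCP [ 0.6282 -0.0474  0.2278] plate centre in tool mm [-3.   1.3] size [52.  49.5] turn about tool z deg 0.12 bbox mid [-3.4859  1.3282]
((144.96621704101562, 283.1255187988281), (19.039432525634766, 38.57783126831055), 60.06848907470703)
((314.0, 260.0), (56.0, 52.0), 90.0)
((312.5, 194.0), (55.0, 56.0), 0.0)
[[ 0.6308 -0.0385  0.015 ]]
offset [-0.1413 -0.1782  0.0073] angular [-0.      0.0003  2.3008]
```

Emit:
drive_tool --deltas '[{"gripper": 80,"offset": [-0.028,-0.0356,0],"angular": [0,0,0.19]},{"gripper": 80,"offset": [-0.0565,-0.071,0],"angular": [0,0,0.38]},{"gripper": 80,"offset": [-0.085,-0.107,0],"angular": [0,0,0.57]},{"gripper": 80,"offset": [-0.113,-0.1425,0],"angular": [0,0,0.76]},{"gripper": 80,"offset": [-0.1413,-0.178,0.008],"angular": [0,0,0.95]}]'

```text
t: 14.25
eef_pos: [0.4544, -0.1958, 0.2199]
tool_rot: [0.0, 0.91, 0.414, 0.001]
contact_force: [-0.0, -0.9, -1.6]
gripper_width: 0.685
grasp_force: 0.0
```

Emit:
drive_tool --deltas '[{"gripper": 80,"offset": [0,0,0],"angular": [0,0,0.19]},{"gripper": 80,"offset": [0,0,0],"angular": [0,0,0.38]},{"gripper": 80,"offset": [0,0,0],"angular": [0,0,0.57]},{"gripper": 80,"offset": [0,0,0],"angular": [0,0,0.76]},{"gripper": 80,"offset": [0,0,0],"angular": [0,0,0.95]}]'

```text
t: 14.75
eef_pos: [0.4552, -0.1947, 0.2191]
tool_rot: [-0.0, 0.999, 0.054, -0.0]
contact_force: [-1.5, -0.1, 0.1]
gripper_width: 0.689
grasp_force: 0.0
```

Emit:
drive_tool --deltas '[{"gripper": 80,"offset": [0,0,0],"angular": [0,0,0.19]},{"gripper": 80,"offset": [0,0,0],"angular": [0,0,0.38]},{"gripper": 80,"offset": [0,0,0],"angular": [0,0,0.4]},{"gripper": 80,"offset": [0,0,0],"angular": [0,0,0.4]},{"gripper": 80,"offset": [0,0,0],"angular": [0,0,0.4]}]'

```text
t: 15.25
eef_pos: [0.4558, -0.1947, 0.22]
tool_rot: [-0.0, 0.995, -0.098, 0.001]
contact_force: [-0.5, 0.6, 0.3]
gripper_width: 0.687
grasp_force: 0.0
```

```bash
python3 - <<'E'
from h import *
im,m=snap("wrist","c1"); meas(im,m); e,r=pose(); print(r.as_euler('zyx'))
E
```

```text
TCP [ 0.4558 -0.1948  0.2201] plate centre in tool mm [-0.7  2.5] size [49.6 48.2] turn about tool z deg 3.31 bbox mid [-0.7758  2.6313]
[ 0.1971  0.0016 -3.1414]
```

Emit:
drive_tool --deltas '[{"gripper": 80,"offset": [-0.0007,0.0027,0.04],"angular": [0,0,0.0735]},{"gripper": 80,"offset": [-0.0007,0.0027,0.08],"angular": [0,0,0.0735]},{"gripper": 80,"offset": [-0.0007,0.0027,0.11],"angular": [0,0,0.0735]},{"gripper": 80,"offset": [-0.0007,0.0027,0.127],"angular": [0,0,0.0735]},{"gripper": 80,"offset": [-0.0007,0.0027,0.127],"angular": [0,0,0.0735]}]'

```text
t: 15.8
eef_pos: [0.4536, -0.1968, 0.0913]
tool_rot: [-0.001, 0.992, -0.127, -0.001]
contact_force: [-0.7, 0.0, 0.1]
gripper_width: 0.69
grasp_force: 0.0
```

Emit:
drive_tool --deltas '[{"gripper": 255,"offset": [0,0,0],"angular": [0,0,0]},{"gripper": 255,"offset": [0,0,0],"angular": [0,0,0]},{"gripper": 255,"offset": [0,0,0],"angular": [0,0,0]},{"gripper": 255,"offset": [0,0,0],"angular": [0,0,0]},{"gripper": 255,"offset": [0,0,0],"angular": [0,0,0]}]'

```text
t: 16.3
eef_pos: [0.456, -0.1976, 0.0948]
tool_rot: [0.0, 0.992, -0.128, 0.002]
contact_force: [-0.4, 0.2, 6.3]
gripper_width: 0.148
grasp_force: 59.4
```

Emit:
drive_tool --deltas '[{"gripper": 255,"offset": [0,0,-0.02],"angular": [0,0,0]},{"gripper": 255,"offset": [0,0,-0.05],"angular": [0,0,0]},{"gripper": 255,"offset": [0,0,-0.08],"angular": [0,0,0]},{"gripper": 255,"offset": [0,0,-0.11],"angular": [0,0,0]},{"gripper": 255,"offset": [0,0,-0.11],"angular": [0,0,0]}]'

```text
t: 16.8
eef_pos: [0.4568, -0.198, 0.2075]
tool_rot: [0.001, 0.992, -0.128, 0.005]
contact_force: [1.5, -0.8, -2.7]
gripper_width: 0.144
grasp_force: 59.1
```

```bash
python3 - <<'E'
from h import *
e,r=pose(); print(e,r.as_euler('zyx'))
go([.6275,.013,.205],np.pi/2+.037)
E
```

```text
[ 0.4568 -0.198   0.2075] [0.2573 0.0098 3.1389]
offset [ 0.1114 -0.2475  0.0036] angular [ 0.0121 -0.0088 -2.3747]
```

Emit:
drive_tool --deltas '[{"gripper": 255,"offset": [0.02,-0.0446,0],"angular": [0,0,-0.19]},{"gripper": 255,"offset": [0.04,-0.089,0],"angular": [0,0,-0.38]},{"gripper": 255,"offset": [0.06,-0.1337,0],"angular": [0,0,-0.57]},{"gripper": 255,"offset": [0.08,-0.178,0],"angular": [0,0,-0.76]},{"gripper": 255,"offset": [0.1,-0.2228,0],"angular": [0,0,-0.95]}]'

```text
t: 17.3
eef_pos: [0.6085, -0.0059, 0.2027]
tool_rot: [0.0, 0.97, 0.245, 0.0]
contact_force: [0.7, -0.1, -3.5]
gripper_width: 0.145
grasp_force: 59.1
```

Emit:
drive_tool --deltas '[{"gripper": 255,"offset": [0.025,-0.0106,0],"angular": [0,0,-0.19]},{"gripper": 255,"offset": [0.025,-0.0106,0],"angular": [0,0,-0.38]},{"gripper": 255,"offset": [0.025,-0.0106,0],"angular": [0,0,-0.57]},{"gripper": 255,"offset": [0.025,-0.0106,0],"angular": [0,0,-0.76]},{"gripper": 255,"offset": [0.025,-0.0106,0],"angular": [0,0,-0.95]}]'

```text
t: 17.8
eef_pos: [0.6245, 0.0137, 0.2024]
tool_rot: [0.0, 0.813, 0.582, 0.0]
contact_force: [0.7, -0.5, -3.1]
gripper_width: 0.145
grasp_force: 59.2
```

Emit:
drive_tool --deltas '[{"gripper": 255,"offset": [0,0,0],"angular": [0,0,-0.19]},{"gripper": 255,"offset": [0,0,0],"angular": [0,0,-0.38]},{"gripper": 255,"offset": [0,0,0],"angular": [0,0,-0.475]},{"gripper": 255,"offset": [0,0,0.03],"angular": [0,0,-0.475]},{"gripper": 255,"offset": [0,0,0.046],"angular": [0,0,-0.475]}]'

```text
t: 18.3
eef_pos: [0.6239, 0.0132, 0.1551]
tool_rot: [-0.0, 0.694, 0.72, -0.001]
contact_force: [-1.2, -0.7, -2.4]
gripper_width: 0.146
grasp_force: 59.0
```

Emit:
drive_tool --deltas '[{"gripper": 255,"offset": [0,0,0],"angular": [0,0,0]},{"gripper": 255,"offset": [0,0,0],"angular": [0,0,0]},{"gripper": 255,"offset": [0,0,0],"angular": [0,0,0]},{"gripper": 255,"offset": [0,0,0],"angular": [0,0,0]}]'

```text
t: 18.7
eef_pos: [0.6261, 0.014, 0.159]
tool_rot: [0.002, 0.694, 0.72, 0.001]
contact_force: [0.1, 0.5, -2.7]
gripper_width: 0.147
grasp_force: 59.0
```

```bash
python3 - <<'E'
from h import *
im,m=snap("wrist","c3"); e,r=pose(); print(e,r.as_euler('zyx'))
go([.6275,.013,e[2]],np.pi/2+.037)
# plate top-left/right and far edge via mask
h,w=im.shape[:2]; k=max(blobs(brass(im),400),key=lambda k:(k[:,0,1]<260).sum()); p=k[:,0]; print(p.min(0),p.max(0),np.percentile(p[p[:,1]<230],[2,98],axis=0))
cv2.imwrite("pics/c3z.png",cv2.resize(im[80:300,200:430],None,fx=2.6,fy=2.6,interpolation=cv2.INTER_CUBIC))
E
```

```text
[0.626  0.014  0.1588] [-1.6082  0.004   3.1415]
offset [-0.001   0.0015  0.    ] angular [0.0051 0.0003 0.0005]
[268 199] [358 339] [[268.   199.  ]
 [358.   227.82]]
```

View pics/c3z.png

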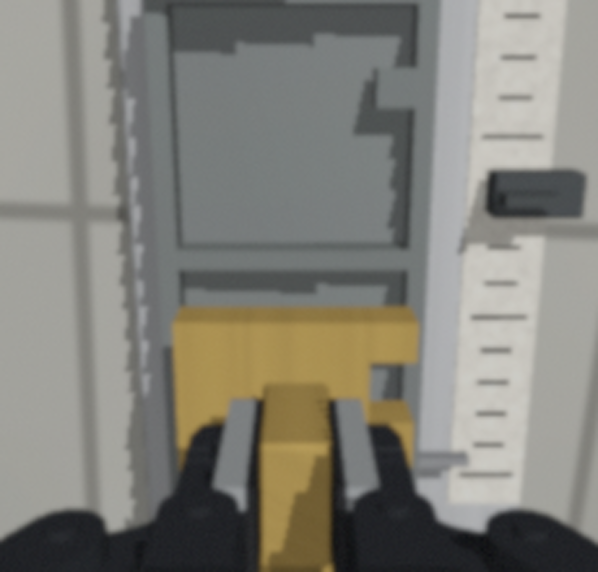

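The plate C centre is at tool x -3.1 mm and nest 3 at -2.3 mm, with the lateral fit good. The pointer tip is at crop (465,460) and the marker fin at (490,193), about 76 mm apart. Seating C now.

Emit:
drive_tool --deltas '[{"gripper": 255,"offset": [0.0008,0.0004,0.005],"angular": [0,0,0]},{"gripper": 255,"offset": [0.0008,0.0004,0.012],"angular": [0,0,0]},{"gripper": 255,"offset": [0.0008,0.0004,0.018],"angular": [0,0,0]},{"gripper": 255,"offset": [0.0008,0.0004,0.024],"angular": [0,0,0]},{"gripper": 255,"offset": [0.0008,0.0004,0.0278],"angular": [0,0,0]}]'

```text
t: 19.25
eef_pos: [0.6256, 0.0145, 0.1307]
tool_rot: [0.001, 0.694, 0.72, -0.0]
contact_force: [-13.4, -3.8, 35.5]
gripper_width: 0.149
grasp_force: 64.5
```

Emit:
drive_tool --deltas '[{"gripper": 255,"offset": [0,0,0],"angular": [0,0,0]},{"gripper": 255,"offset": [0,0,0],"angular": [0,0,0]}]'

```text
t: 19.45
eef_pos: [0.6256, 0.0145, 0.1309]
tool_rot: [0.001, 0.694, 0.72, 0.0]
contact_force: [-5.3, -0.1, 8.0]
gripper_width: 0.147
grasp_force: 60.7
```

Emit:
drive_tool --deltas '[{"gripper": 140,"offset": [0,0,0],"angular": [0,0,0]},{"gripper": 140,"offset": [0,0,0],"angular": [0,0,0]},{"gripper": 140,"offset": [0,0,0],"angular": [0,0,0]},{"gripper": 140,"offset": [0,0,-0.03],"angular": [0,0,0]},{"gripper": 140,"offset": [0,0,-0.08],"angular": [0,0,0]}]'

```text
t: 19.95
eef_pos: [0.6238, 0.0142, 0.2075]
tool_rot: [-0.002, 0.694, 0.72, -0.002]
contact_force: [1.0, -0.2, -0.1]
gripper_width: 0.454
grasp_force: 0.0
```

Emit:
drive_tool --deltas '[{"gripper": 100,"offset": [0,0,-0.03],"angular": [0,0,0.19]},{"gripper": 100,"offset": [0,0,-0.06],"angular": [0,0,0.38]},{"gripper": 100,"offset": [0,0,-0.09],"angular": [0,0,0.57]},{"gripper": 100,"offset": [0.02,0,-0.09],"angular": [0,0,0.76]},{"gripper": 100,"offset": [0.04,0,-0.09],"angular": [0,0,0.95]}]'

```text
t: 20.45
eef_pos: [0.6246, 0.0545, 0.3014]
tool_rot: [0.001, 0.91, 0.414, 0.002]
contact_force: [-0.3, -0.2, 0.2]
gripper_width: 0.606
grasp_force: 0.0
```

Emit:
drive_tool --deltas '[{"gripper": 100,"offset": [0,0,0],"angular": [0,0,0.19]},{"gripper": 100,"offset": [0,0,0],"angular": [0,0,0.38]},{"gripper": 100,"offset": [0,0,0],"angular": [0,0,0.57]},{"gripper": 100,"offset": [0,0,0],"angular": [0,0,0.76]},{"gripper": 100,"offset": [0,0,0],"angular": [0,0,0.95]}]'

```text
t: 20.95
eef_pos: [0.624, 0.0548, 0.2999]
tool_rot: [0.0, 0.998, 0.055, 0.001]
contact_force: [-0.8, -0.3, -0.1]
gripper_width: 0.606
grasp_force: 0.0
```

Emit:
drive_tool --deltas '[{"gripper": 100,"offset": [0,0,0],"angular": [0,0,0.1]},{"gripper": 100,"offset": [0,0,0],"angular": [0,0,0.1]},{"gripper": 100,"offset": [0,0,0],"angular": [0,0,0.1]},{"gripper": 100,"offset": [0,0,0],"angular": [0,0,0.1]}]'

```text
t: 21.35
eef_pos: [0.624, 0.0547, 0.3]
tool_rot: [0.0, 1.0, 0.02, 0.001]
contact_force: [0.9, 0.2, -0.1]
gripper_width: 0.608
grasp_force: 0.0
```

```bash
python3 - <<'E'
from h import *
im,m=snap("wrist","s1"); e,r=pose(); print(e,r.as_euler('zyx'))
n3=np.array([.6262,.0114])
for k in blobs(brass(im),300):
    c,s,a=cv2.minAreaRect(k); print(np.round(c,1),np.round(s,1),round(a,1),ray(c,m,.06)[0])
go([.621,.1463,.19],.037)
cv2.imwrite("pics/s1z.png",im)
E
```

```text
[0.624  0.0546 0.3   ] [-0.0386  0.0023 -3.1416]
[353.  173.7] [45.2 44.7] 1.7 [0.631  0.0113 0.06  ]
[463.5 173. ] [44. 53.] 90.0 [ 0.6363 -0.1074  0.06  ]
[407.5 173. ] [44. 49.] 90.0 [ 0.634  -0.0472  0.06  ]
offset [ 0.0003 -0.0918  0.1099] angular [ 0.0001 -0.0029  0.0021]
```

View pics/s1z.png

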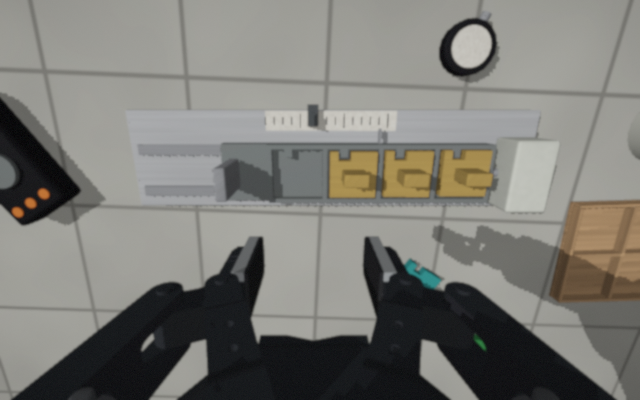

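All three plates sit in nests 1–3 (353,174), (408,173), (463,173), with their notches on the keys. The handle is at (222,180). I'll go over it, descend and grip.

Emit:
drive_tool --deltas '[{"gripper": 80,"offset": [-0.002,-0.046,0.03],"angular": [0,0,0]},{"gripper": 80,"offset": [-0.002,-0.0918,0.05],"angular": [0,0,0]},{"gripper": 80,"offset": [-0.002,-0.0918,0.09],"angular": [0,0,0]},{"gripper": 80,"offset": [-0.002,-0.0918,0.09],"angular": [0,0,0]},{"gripper": 80,"offset": [-0.002,-0.0918,0.09],"angular": [0,0,0]}]'

```text
t: 21.9
eef_pos: [0.6188, 0.1454, 0.2098]
tool_rot: [0.001, 1.0, 0.019, 0.0]
contact_force: [0.9, 0.3, 0.9]
gripper_width: 0.689
grasp_force: 0.0
```

```bash
python3 - <<'E'
from h import *
im,m=snap("wrist","hd"); e,r=pose(); print(e,r.as_euler('zyx'))
go([.621,.1463,.128],.037)
cv2.imwrite("pics/hdz.png",im)
E
```

```text
[0.6197 0.145  0.2112] [-0.0359  0.0037  3.1411]
offset [ 0.001  -0.0013  0.0832] angular [ 0.0008 -0.0047 -0.0014]
```

View pics/hdz.png

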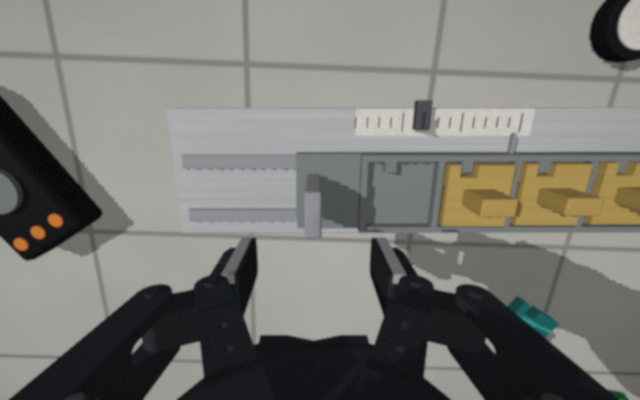

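The handle is centred between the fingers at (313,210).

Emit:
drive_tool --deltas '[{"gripper": 80,"offset": [0.001,-0.0005,0.03],"angular": [0,0,0]},{"gripper": 80,"offset": [0.001,-0.0005,0.06],"angular": [0,0,0]},{"gripper": 80,"offset": [0.001,-0.0005,0.0815],"angular": [0,0,0]},{"gripper": 80,"offset": [0.001,-0.0005,0.0815],"angular": [0,0,0]}]'

```text
t: 22.35
eef_pos: [0.6198, 0.1448, 0.1278]
tool_rot: [0.001, 1.0, 0.018, 0.0]
contact_force: [0.2, -0.7, 0.4]
gripper_width: 0.686
grasp_force: 0.0
```

Emit:
drive_tool --deltas '[{"gripper": 255,"offset": [0,0,0],"angular": [0,0,0]},{"gripper": 255,"offset": [0,0,0],"angular": [0,0,0]},{"gripper": 255,"offset": [0,0,0],"angular": [0,0,0]},{"gripper": 255,"offset": [0,0,0],"angular": [0,0,0]},{"gripper": 255,"offset": [0,0,0],"angular": [0,0,0]}]' --grip_force 70

```text
t: 22.85
eef_pos: [0.6211, 0.1461, 0.1306]
tool_rot: [0.0, 1.0, 0.018, 0.003]
contact_force: [-1.4, -2.1, 6.7]
gripper_width: 0.133
grasp_force: 68.4
```

Emit:
drive_tool --deltas '[{"gripper": 255,"offset": [0,-0.01,0],"angular": [0,0,0]},{"gripper": 255,"offset": [0,-0.02,0],"angular": [0,0,0]},{"gripper": 255,"offset": [0,-0.03,0],"angular": [0,0,0]},{"gripper": 255,"offset": [0,-0.04,0],"angular": [0,0,0]},{"gripper": 255,"offset": [0,-0.05,0],"angular": [0,0,0]}]'

```text
t: 23.35
eef_pos: [0.6194, 0.1927, 0.1305]
tool_rot: [0.003, 1.0, 0.017, 0.002]
contact_force: [-2.7, -12.0, 11.8]
gripper_width: 0.132
grasp_force: 68.9
```

Emit:
drive_tool --deltas '[{"gripper": 255,"offset": [0,-0.008,0],"angular": [0,0,0]},{"gripper": 255,"offset": [0,-0.015,0],"angular": [0,0,0]},{"gripper": 255,"offset": [0,-0.02,0],"angular": [0,0,0]},{"gripper": 255,"offset": [0,-0.02,0],"angular": [0,0,0]},{"gripper": 255,"offset": [0,-0.02,0],"angular": [0,0,0]}]'

```text
t: 23.85
eef_pos: [0.6185, 0.2137, 0.1305]
tool_rot: [0.002, 1.0, 0.018, 0.002]
contact_force: [-2.6, -8.9, 10.7]
gripper_width: 0.125
grasp_force: 69.0
```

```bash
python3 - <<'E'
from h import *
im,m=snap("wrist","p1"); e,r=pose(); print(e,r.as_euler('zyx'),bot.get_obs()["gripper_width"])
mk=np.array([[.68,.058,.034]]); print(proj(mk,m))
cv2.imwrite("pics/p1z.png",cv2.resize(im[20:220,360:640],None,fx=2.8,fy=2.8,interpolation=cv2.INTER_CUBIC))
E
```

```text
[0.6185 0.2136 0.1305] [-0.0353  0.0041  3.1376] 0.12946599677237966
[[591.6008 140.925 ]]
```

View pics/p1z.png

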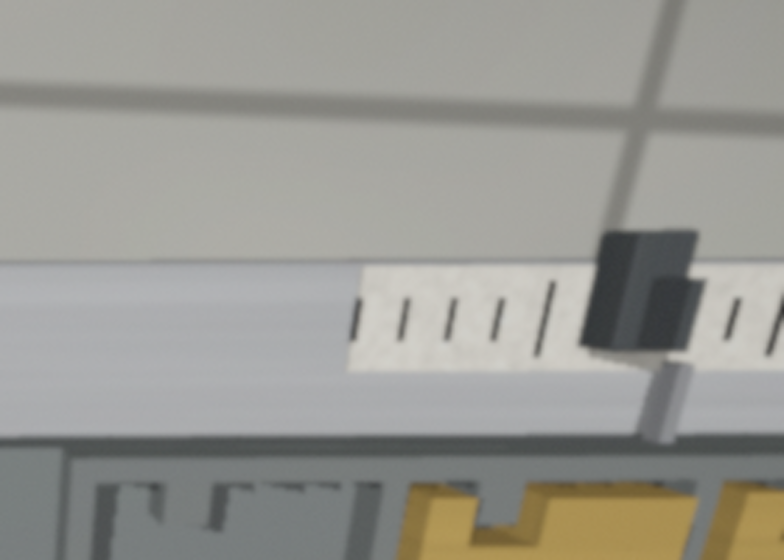

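The drawn sled shows the pointer tip at crop (678,365), just short of the clamp, whose tip edge runs (582–700,348). I have now used all 14 views, so from here I work numerically. First I'll cross-check the mark using dark masks in the saved images.

```bash
python3 - <<'E'
from h import *
ext=np.array([[-.0008,.9576,.2881],[1,.0009,-.0003],[-.0006,.2881,-.9576]])
base=optics.camera_model("wrist")
def model(e,yaw,pitch=0):
    t=(R.from_euler('z',yaw)*R.from_quat([1,0,0,0]))
    T=np.eye(4); T[:3,:3]=t.as_matrix()@ext; T[:3,3]=np.array(e)+t.apply([.074,.0011,-.0697]); return dict(base,cam_to_world=T)
V={"c3":((.626,.014,.1588),1.6082,(375,130,440,175)),"s1":((.624,.0546,.3),.0386,(300,98,326,132)),"hd":((.6197,.145,.2112),.0359,(405,92,440,135)),"p1":((.6185,.2136,.1305),.0353,(560,95,618,150))}
for n,(e,yaw,(u0,v0,u1,v1)) in V.items():
    im=cv2.imread(f"pics/{n}.png"); m=model(e,yaw); g=im[v0:v1,u0:u1].max(2)
    k=max(blobs((g<75).astype(np.uint8)*255,20),key=cv2.contourArea)[:,0]+[u0,v0]
    for z in (.034,.041):
        P=ray(k,m,z); s=.037; al=P[:,1]*np.cos(s)-(P[:,0])*np.sin(s); ac=P[:,0]*np.cos(s)+P[:,1]*np.sin(s)
        tip=al[ac<ac.min()+.005]; print(n,z,"across",ac.min(),ac.max(),"along tip",tip.min(),tip.max(),"all",al.min(),al.max())
for n,u,v in (("c3",200+465/2.6,80+460/2.6),("s1",381.5,138),("hd",513.5,139),("p1",602.1,150.4)):
    P=ray((u,v),model(*V[n][:2]),.034)[0]; print("pointer",n,P[1]*np.cos(.037)-P[0]*np.sin(.037),P[0])
E
```

```text
c3 0.034 across 0.6761238692203627 0.6933110639311344 along tip 0.029068446156624884 0.039047603057531396 all 0.029062692343181405 0.039047603057531396
c3 0.041 across 0.6743616576420325 0.6909302900752957 along tip 0.030355317115966778 0.039975653249670076 all 0.030350096648432946 0.039975653249670076
s1 0.034 across 0.6794916224990492 0.691293568044432 along tip 0.02733403587174091 0.02956452784083084 all 0.02733403587174091 0.030673949752823268
s1 0.041 across 0.6799108030714889 0.6914666550249214 along tip 0.027400016941758202 0.029583998801275203 all 0.027400016941758202 0.030670287101757517
hd 0.034 across 0.6812767775632602 0.694698191546557 along tip 0.029424009308018848 0.03342959763581335 all 0.029376822129694814 0.03342959763581335
hd 0.041 across 0.6817690062049679 0.6948099021733471 along tip 0.032014538956229424 0.03590656260887381 all 0.03196868960799153 0.03590656260887381
p1 0.034 across 0.6798114452035725 0.7012313120204164 along tip 0.04096692589936317 0.04698531104154971 all 0.04096692589936317 0.04770460620701677
p1 0.041 across 0.6806607389372265 0.7011784452984873 along tip 0.04721646037871824 0.05298136359554191 all 0.04721646037871824 0.05367036353743334
pointer c3 -0.04164577580691191 0.6766011038666624
pointer s1 -0.04647983635704891 0.6665407710606083
pointer hd -0.045287095561143284 0.6734274950703845
pointer p1 0.02628954094818989 0.6741948412172946
```

Estimates of the total draw agree at 75–77 mm, and 67.5 mm is done. I'll draw 8 mm more and hold.

Emit:
drive_tool --deltas '[{"gripper": 255,"offset": [0,-0.003,0],"angular": [0,0,0]},{"gripper": 255,"offset": [0,-0.006,0],"angular": [0,0,0]},{"gripper": 255,"offset": [0,-0.008,0],"angular": [0,0,0]},{"gripper": 255,"offset": [0,-0.008,0],"angular": [0,0,0]},{"gripper": 255,"offset": [0,-0.008,0],"angular": [0,0,0]}]'

```text
t: 24.4
eef_pos: [0.6182, 0.2212, 0.1305]
tool_rot: [0.002, 1.0, 0.017, 0.002]
contact_force: [-3.1, -9.3, 10.9]
gripper_width: 0.135
grasp_force: 69.0
```

```bash
python3 - <<'E'
from h import *
im,m=snap("wrist","p2"); e,r=pose(); print(e,bot.get_obs()["gripper_width"])
# grey-level rows around the tip edge: scale row vs clamp / pointer row
g=im.max(2)
for v in range(138,160,2): print(v,g[v,575:625:2])
E
```

```text
[0.6182 0.2212 0.1305] 0.13157092545188545
138 [205 201 155  66  61  60  59  59  66  82  82  83  79  70  61  61  63  61
  62  61  71  80  94 172 202]
140 [204 197 130  61  59  59  61  60  68  83  82  81  79  67  60  62  62  62
  60  61  73  79 112 187 201]
142 [203 192 118  69  63  61  60  60  72  83  83  82  78  62  61  61  61  61
  60  63  78  82 135 197 201]
144 [203 199 181 159 110  99  95  83  83  84  79  79  78  75  73  71  76  81
  88  99 106 111 164 202 202]
146 [204 202 202 190 157 146 144 138 134 129 125 124 125 127 129 129 131 135
 162 183 186 187 196 200 199]
148 [204 206 205 202 195 190 181 165 163 151 142 133 129 128 134 141 142 146
 185 199 202 203 203 200 200]
150 [204 205 204 204 202 202 200 200 200 189 168 119 111 114 132 139 140 140
 161 190 201 201 201 201 200]
152 [190 187 187 187 186 185 185 186 184 181 157 114 110 120 140 144 141 131
 131 162 185 184 184 184 185]
154 [178 178 177 178 178 177 177 177 165 142 127 112 112 126 143 147 163 161
 163 172 176 177 175 176 176]
156 [176 176 176 176 176 175 176 173 147 120 113 111 113 132 144 151 171 175
 174 174 175 175 174 174 174]
158 [175 175 174 174 174 175 174 171 137 118 111 111 116 139 144 156 173 174
 174 174 174 174 174 173 173]
```

The p2 rows show the fin top at u≈617 and the pointer top at u≈606. Cast at their heights, they are within about 2 mm of each other along the travel. Holding for over 2 s.

Emit:
drive_tool --deltas '[{"gripper": 255,"offset": [0,0,0],"angular": [0,0,0]},{"gripper": 255,"offset": [0,0,0],"angular": [0,0,0]},{"gripper": 255,"offset": [0,0,0],"angular": [0,0,0]},{"gripper": 255,"offset": [0,0,0],"angular": [0,0,0]},{"gripper": 255,"offset": [0,0,0],"angular": [0,0,0]}]'

```text
t: 24.95
eef_pos: [0.6182, 0.2212, 0.1305]
tool_rot: [0.002, 1.0, 0.017, 0.002]
contact_force: [-2.9, -9.9, 10.5]
gripper_width: 0.128
grasp_force: 69.0
```

Emit:
drive_tool --deltas '[{"gripper": 255,"offset": [0,0,0],"angular": [0,0,0]},{"gripper": 255,"offset": [0,0,0],"angular": [0,0,0]},{"gripper": 255,"offset": [0,0,0],"angular": [0,0,0]},{"gripper": 255,"offset": [0,0,0],"angular": [0,0,0]},{"gripper": 255,"offset": [0,0,0],"angular": [0,0,0]}]'

```text
t: 25.45
eef_pos: [0.6183, 0.2212, 0.1305]
tool_rot: [0.002, 1.0, 0.017, 0.002]
contact_force: [-3.3, -9.9, 11.3]
gripper_width: 0.133
grasp_force: 69.0
```

Emit:
drive_tool --deltas '[{"gripper": 255,"offset": [0,0,0],"angular": [0,0,0]},{"gripper": 255,"offset": [0,0,0],"angular": [0,0,0]},{"gripper": 255,"offset": [0,0,0],"angular": [0,0,0]},{"gripper": 255,"offset": [0,0,0],"angular": [0,0,0]},{"gripper": 255,"offset": [0,0,0],"angular": [0,0,0]}]'

```text
t: 25.95
eef_pos: [0.6182, 0.2212, 0.1305]
tool_rot: [0.002, 1.0, 0.017, 0.002]
contact_force: [-2.7, -9.5, 10.8]
gripper_width: 0.13
grasp_force: 69.0
```

Emit:
drive_tool --deltas '[{"gripper": 255,"offset": [0,0,0],"angular": [0,0,0]},{"gripper": 255,"offset": [0,0,0],"angular": [0,0,0]},{"gripper": 255,"offset": [0,0,0],"angular": [0,0,0]},{"gripper": 255,"offset": [0,0,0],"angular": [0,0,0]},{"gripper": 255,"offset": [0,0,0],"angular": [0,0,0]}]'

```text
t: 26.45
eef_pos: [0.6182, 0.2212, 0.1305]
tool_rot: [0.002, 1.0, 0.017, 0.002]
contact_force: [-2.2, -9.6, 10.7]
gripper_width: 0.13
grasp_force: 69.0
```

```bash
python3 - <<'E'
from h import *
im,m=snap("wrist","p3"); e,r=pose(); print(e,bot.get_obs()["gripper_width"])
g=im.max(2)
for v in (142,152): print(v,g[v,575:625:2])
for k in blobs(brass(im),100): print(cv2.boundingRect(k))
E
```

```text
[0.6182 0.2212 0.1305] 0.13234839322938538
142 [203 192 119  69  61  61  62  62  73  84  82  81  77  63  62  61  62  61
  60  64  78  83 141 197 202]
152 [188 187 188 187 186 185 185 186 184 182 160 114 111 119 140 144 141 130
 132 161 184 184 184 184 184]
(493, 193, 147, 88)
```

The hold was steady. I'll guide the sled back, then release it to run home.

Emit:
drive_tool --deltas '[{"gripper": 255,"offset": [0,0.01,0],"angular": [0,0,0]},{"gripper": 255,"offset": [0,0.022,0],"angular": [0,0,0]},{"gripper": 255,"offset": [0,0.036,0],"angular": [0,0,0]},{"gripper": 255,"offset": [0,0.05,0],"angular": [0,0,0]},{"gripper": 255,"offset": [0,0.06,0],"angular": [0,0,0]}]'

```text
t: 27.0
eef_pos: [0.6204, 0.1635, 0.1305]
tool_rot: [0.0, 1.0, 0.018, 0.003]
contact_force: [-1.5, -1.9, 6.2]
gripper_width: 0.132
grasp_force: 69.3
```

Emit:
drive_tool --deltas '[{"gripper": 255,"offset": [0,0.007,0],"angular": [0,0,0]},{"gripper": 255,"offset": [0,0.0135,0],"angular": [0,0,0]},{"gripper": 80,"offset": [0,0.0135,0],"angular": [0,0,0]},{"gripper": 80,"offset": [0,0.0135,0],"angular": [0,0,0]},{"gripper": 80,"offset": [0,0.0135,0],"angular": [0,0,0]}]'

```text
t: 27.5
eef_pos: [0.6197, 0.1521, 0.1287]
tool_rot: [-0.0, 1.0, 0.019, 0.001]
contact_force: [-0.3, -0.9, -0.6]
gripper_width: 0.636
grasp_force: 0.0
```

Emit:
drive_tool --deltas '[{"gripper": 80,"offset": [0,0.0135,0],"angular": [0,0,0]},{"gripper": 80,"offset": [0,0,0],"angular": [0,0,0]},{"gripper": 80,"offset": [0,0,-0.02],"angular": [0,0,0]},{"gripper": 80,"offset": [0,0,-0.06],"angular": [0,0,0]},{"gripper": 80,"offset": [0,0,-0.1],"angular": [0,0,0]}]'

```text
t: 28.0
eef_pos: [0.6189, 0.1511, 0.2288]
tool_rot: [0.0, 1.0, 0.019, 0.0]
contact_force: [0.3, -0.1, 0.0]
gripper_width: 0.684
grasp_force: 0.0
```

Emit:
drive_tool --deltas '[{"gripper": 80,"offset": [-0.008,0.046,-0.02],"angular": [0,0,0]},{"gripper": 80,"offset": [-0.016,0.092,-0.035],"angular": [0,0,0]},{"gripper": 80,"offset": [-0.024,0.138,-0.05],"angular": [0,0,0]},{"gripper": 80,"offset": [-0.032,0.184,-0.06],"angular": [0,0,0]},{"gripper": 80,"offset": [-0.04,0.23,-0.07],"angular": [0,0,0]}]'

```text
t: 28.5
eef_pos: [0.5874, -0.082, 0.2992]
tool_rot: [0.0, 1.0, 0.019, 0.001]
contact_force: [0.8, 0.6, 0.1]
gripper_width: 0.685
grasp_force: 0.0
```

Emit:
drive_tool --deltas '[{"gripper": 80,"offset": [-0.01,0.046,0],"angular": [0,0,0.05]},{"gripper": 80,"offset": [-0.02,0.092,0],"angular": [0,0,0.05]},{"gripper": 80,"offset": [-0.03,0.14,0],"angular": [0,0,0.05]},{"gripper": 80,"offset": [-0.03,0.14,0],"angular": [0,0,0.05]},{"gripper": 80,"offset": [-0.03,0.14,0],"angular": [0,0,0.05]}]'

```text
t: 29.0
eef_pos: [0.5625, -0.2228, 0.2981]
tool_rot: [0.0, 1.0, -0.003, 0.001]
contact_force: [-0.1, 1.4, 0.6]
gripper_width: 0.682
grasp_force: 0.0
```

Emit:
drive_tool --deltas '[{"gripper": 80,"offset": [0,0,0],"angular": [0,0,0]},{"gripper": 80,"offset": [0,0,0],"angular": [0,0,0]}]'

```text
t: 29.2
eef_pos: [0.5638, -0.2191, 0.2984]
tool_rot: [-0.0, 1.0, 0.001, 0.001]
contact_force: [0.5, -0.0, -0.1]
gripper_width: 0.688
grasp_force: 0.0
```

```bash
python3 - <<'E'
from h import *
im,m=snap("wrist","t1"); e,r=pose(); print(e,r.as_euler('zyx'))
h=cv2.cvtColor(im,cv2.COLOR_BGR2HSV); print(h[260,560],h[230,580])
def wood(h): return cv2.inRange(h,(5,60,60),(16,200,255))
for k in blobs(wood(h),1500):
    c,s,a=cv2.minAreaRect(k); b=cv2.boxPoints((c,s,a)); P=ray(b,m,.018); print("wood",cv2.boundingRect(k),P[:,:2].tolist(),P.mean(0), np.linalg.norm(np.diff(P,axis=0),axis=1))
for k in blobs(brass(im),300):
    c,s,a=cv2.minAreaRect(k); print("brass",np.round(c,1),np.round(s,1),ray(c,m,.055)[0])
im,m=snap("top"); h=cv2.cvtColor(im,cv2.COLOR_BGR2HSV)
for k in blobs(wood(h),1000):
    c,s,a=cv2.minAreaRect(k); P=ray(cv2.boxPoints((c,s,a)),m,.018); print("top wood",c,s,a,P[:,:2].tolist(),P.mean(0))
for k in blobs(brass(im),60): print("top brass",ray(cv2.minAreaRect(k)[0],m,.05)[0])
E
```

```text
[ 0.5637 -0.2193  0.2984] [-0.0009  0.0025 -3.1411]
[ 36  11 111] [ 30  11 167]
wood (368, 139, 124, 116) [[0.5993368471401311, -0.2829594343516222], [0.602567549389866, -0.4285467946654301], [0.45476570198499733, -0.45736568240239583], [0.4507020559201941, -0.2940506570349875]] [ 0.5268 -0.3657  0.018 ] [0.1456 0.1506 0.1634]
brass [ 94.1 117.2] [48.8 62. ] [0.6279 0.0061 0.055 ]
brass [154.6 114.1] [48.3 55.1] [ 0.631  -0.0567  0.055 ]
brass [214.3 110.9] [49.3 49.5] [ 0.6341 -0.1183  0.055 ]
top brass [ 0.6285 -0.05    0.05  ]
top brass [0.6257 0.0118 0.05  ]
top brass [ 0.6314 -0.1119  0.05  ]
```

```bash
python3 - <<'E'
from h import *
def wood(im): return cv2.morphologyEx(cv2.inRange(cv2.cvtColor(im,cv2.COLOR_BGR2HSV),(3,50,40),(22,220,255)),cv2.MORPH_CLOSE,np.ones((5,5)))
for n,im,m in (("wrist",cv2.imread("pics/t1.png"),optics.camera_model("wrist")),("top",*snap("top"))):
    for k in blobs(wood(im),900):
        P=ray(k[:,0],m,.018)[:,:2]; c,s,a=cv2.minAreaRect((P*1000).astype(np.float32))
        if 100<s[0]<200: print(n,c,s,a,cv2.boundingRect(k))
E
```

```text
wrist (526.3068237304688, -362.37847900390625) (145.9215850830078, 147.2171173095703) 4.198889255523682 (367, 138, 125, 117)
```

Emit:
drive_tool --deltas '[{"gripper": 80,"offset": [-0.0105,0.036,0.01],"angular": [0,0,-0.19]},{"gripper": 80,"offset": [-0.021,0.072,0.02],"angular": [0,0,-0.38]},{"gripper": 80,"offset": [-0.0315,0.108,0.03],"angular": [0,0,-0.57]},{"gripper": 80,"offset": [-0.042,0.143,0.038],"angular": [0,0,-0.76]},{"gripper": 80,"offset": [-0.042,0.143,0.038],"angular": [0,0,-0.95]}]'

```text
t: 29.85
eef_pos: [0.5175, -0.37, 0.2586]
tool_rot: [0.001, 0.932, 0.363, -0.001]
contact_force: [-0.2, -1.0, -0.1]
gripper_width: 0.688
grasp_force: 0.0
```

Emit:
drive_tool --deltas '[{"gripper": 80,"offset": [0,0,0],"angular": [0,0,-0.19]},{"gripper": 80,"offset": [0,0,0],"angular": [0,0,-0.38]},{"gripper": 80,"offset": [0,0,0],"angular": [0,0,-0.57]},{"gripper": 80,"offset": [0,0,0],"angular": [0,0,-0.76]},{"gripper": 80,"offset": [0,0,0],"angular": [0,0,-0.95]}]'

```text
t: 30.35
eef_pos: [0.5214, -0.3634, 0.2603]
tool_rot: [0.001, 0.733, 0.681, 0.001]
contact_force: [0.6, 0.0, -0.8]
gripper_width: 0.689
grasp_force: 0.0
```

Emit:
drive_tool --deltas '[{"gripper": 80,"offset": [0,0,0],"angular": [0,0,-0.188]},{"gripper": 80,"offset": [0,0,0],"angular": [0,0,-0.188]},{"gripper": 80,"offset": [0,0,0],"angular": [0,0,-0.188]},{"gripper": 80,"offset": [0,0,0],"angular": [0,0,-0.188]}]'

```text
t: 30.75
eef_pos: [0.5212, -0.3638, 0.2603]
tool_rot: [0.001, 0.684, 0.73, 0.001]
contact_force: [0.1, 0.2, -0.7]
gripper_width: 0.683
grasp_force: 0.0
```

```bash
python3 - <<'E'
from h import *
im,m=snap("wrist","t2"); e,r=pose(); print(e,r.as_euler('zyx'))
k0=cv2.morphologyEx(cv2.inRange(cv2.cvtColor(im,cv2.COLOR_BGR2HSV),(3,50,40),(22,220,255)),cv2.MORPH_CLOSE,np.ones((5,5)))
for k in blobs(k0,900):
    for z in (.018,.0):
        P=ray(k[:,0],m,z)[:,:2]; c,s,a=cv2.minAreaRect((P*1000).astype(np.float32)); print(z,c,s,a,cv2.boundingRect(k))
# divider position: brightness profiles through the middle of the tray
go([.632,-.1145,.24],np.pi/2+.037)
E
```

```text
[ 0.5212 -0.3638  0.2604] [-1.6361  0.0023  3.1414]
0.018 (525.204345703125, -363.4948425292969) (143.9692840576172, 144.7169647216797) 3.9664876461029053 (246, 106, 141, 132)
0.0 (525.6529541015625, -367.6562805175781) (152.27272033691406, 153.06346130371094) 3.9665050506591797 (246, 106, 141, 132)
offset [0.2415 0.1268 0.0206] angular [0.0029 0.0004 0.036 ]
```

The tray reads 144×144.7 mm, matching the spec, with centre (525,-363.5) mm and yaw 4°. The bay centres are (487.9,-331), (492.7,-400.8), (557.7,-326.2) and (562.5,-396). Back to the plate in nest 1.

Emit:
drive_tool --deltas '[{"gripper": 100,"offset": [0.0425,0.0223,0.004],"angular": [0,0,0.036]},{"gripper": 100,"offset": [0.085,0.0446,0.008],"angular": [0,0,0.036]},{"gripper": 100,"offset": [0.1275,0.0669,0.012],"angular": [0,0,0.036]},{"gripper": 100,"offset": [0.17,0.0892,0.016],"angular": [0,0,0.036]},{"gripper": 100,"offset": [0.2125,0.1115,0.0206],"angular": [0,0,0.036]}]'

```text
t: 31.3
eef_pos: [0.6187, -0.1427, 0.2401]
tool_rot: [0.001, 0.694, 0.72, 0.001]
contact_force: [0.6, 0.2, -0.8]
gripper_width: 0.607
grasp_force: 0.0
```

Emit:
drive_tool --deltas '[{"gripper": 100,"offset": [0.029,0.0145,0],"angular": [0,0,0]},{"gripper": 100,"offset": [0.029,0.0145,0],"angular": [0,0,0]},{"gripper": 100,"offset": [0.029,0.0145,0],"angular": [0,0,0]},{"gripper": 100,"offset": [0.029,0.0145,0],"angular": [0,0,0]}]'

```text
t: 31.7
eef_pos: [0.6311, -0.1165, 0.2398]
tool_rot: [0.001, 0.694, 0.72, 0.0]
contact_force: [0.2, 0.3, -0.8]
gripper_width: 0.608
grasp_force: 0.0
```

```bash
python3 - <<'E'
from h import *
im,m=snap("wrist","n1b"); meas(im,m,.048); go([.632,-.1138,.128],np.pi/2+.037)
E
```

```text
TCP [ 0.631  -0.1169  0.2398] plate centre in tool mm [2.3 2.1] size [50.5 49.7] turn about tool z deg 0.05 bbox mid [2.2557 2.1359]
offset [0.0032 0.0009 0.1118] angular [ 0.0023  0.0017 -0.0014]
```

Emit:
drive_tool --deltas '[{"gripper": 120,"offset": [0.0025,0.0012,0.04],"angular": [0,0,0]},{"gripper": 120,"offset": [0.0025,0.0012,0.08],"angular": [0,0,0]},{"gripper": 120,"offset": [0.0025,0.0012,0.1],"angular": [0,0,0]},{"gripper": 120,"offset": [0.0025,0.0012,0.111],"angular": [0,0,0]},{"gripper": 120,"offset": [0.0025,0.0012,0.111],"angular": [0,0,0]}]'

```text
t: 32.25
eef_pos: [0.6319, -0.1136, 0.1277]
tool_rot: [0.0, 0.694, 0.72, -0.0]
contact_force: [0.7, 0.8, -0.2]
gripper_width: 0.533
grasp_force: 0.0
```

Emit:
drive_tool --deltas '[{"gripper": 255,"offset": [0,0,0],"angular": [0,0,0]},{"gripper": 255,"offset": [0,0,0],"angular": [0,0,0]},{"gripper": 255,"offset": [0,0,0],"angular": [0,0,0]},{"gripper": 255,"offset": [0,0,0],"angular": [0,0,0]},{"gripper": 255,"offset": [0,0,0],"angular": [0,0,0]}]' --grip_force 60

```text
t: 32.75
eef_pos: [0.6332, -0.1127, 0.1308]
tool_rot: [0.002, 0.693, 0.721, 0.001]
contact_force: [-3.2, -0.8, 5.8]
gripper_width: 0.149
grasp_force: 59.7
```

Emit:
drive_tool --deltas '[{"gripper": 255,"offset": [0,0,-0.02],"angular": [0,0,0]},{"gripper": 255,"offset": [0,0,-0.05],"angular": [0,0,0]},{"gripper": 255,"offset": [0,0,-0.08],"angular": [0,0,0]},{"gripper": 255,"offset": [0,0,-0.1],"angular": [0,0,0]},{"gripper": 255,"offset": [0,0,-0.1],"angular": [0,0,0]}]'

```text
t: 33.25
eef_pos: [0.6344, -0.1123, 0.233]
tool_rot: [0.004, 0.693, 0.721, 0.003]
contact_force: [0.4, 0.4, -1.6]
gripper_width: 0.153
grasp_force: 58.9
```

```bash
python3 - <<'E'
from h import *
print(pose()[0]); go([.4927,-.4008,.23],np.pi/2+.069)
E
```

```text
[ 0.6344 -0.1123  0.233 ]
offset [-0.2828 -0.1528  0.002 ] angular [ 0.0118  0.0021 -0.0386]
```

Emit:
drive_tool --deltas '[{"gripper": 255,"offset": [-0.0425,-0.023,0],"angular": [0.012,0,-0.0386]},{"gripper": 255,"offset": [-0.085,-0.046,0],"angular": [0.012,0,-0.0386]},{"gripper": 255,"offset": [-0.1275,-0.069,0],"angular": [0.012,0,-0.0386]},{"gripper": 255,"offset": [-0.17,-0.092,0],"angular": [0.012,0,-0.0386]},{"gripper": 255,"offset": [-0.2125,-0.115,0],"angular": [0.012,0,-0.0386]}]'

```text
t: 33.75
eef_pos: [0.5242, -0.3306, 0.2276]
tool_rot: [-0.003, 0.682, 0.731, -0.003]
contact_force: [1.9, 0.0, -2.3]
gripper_width: 0.147
grasp_force: 58.9
```

Emit:
drive_tool --deltas '[{"gripper": 255,"offset": [-0.036,-0.018,0],"angular": [0,0,0]},{"gripper": 255,"offset": [-0.072,-0.0357,0],"angular": [0,0,0]},{"gripper": 255,"offset": [-0.072,-0.0357,0.03],"angular": [0,0,0]},{"gripper": 255,"offset": [-0.072,-0.0357,0.06],"angular": [0,0,0]},{"gripper": 255,"offset": [-0.072,-0.0357,0.06],"angular": [0,0,0]}]'

```text
t: 34.25
eef_pos: [0.4916, -0.4022, 0.1637]
tool_rot: [-0.007, 0.682, 0.731, -0.003]
contact_force: [-1.2, 0.6, -3.0]
gripper_width: 0.148
grasp_force: 58.9
```

Emit:
drive_tool --deltas '[{"gripper": 255,"offset": [0,0,0],"angular": [0,0,0]},{"gripper": 255,"offset": [0,0,0],"angular": [0,0,0]}]'

```text
t: 34.45
eef_pos: [0.4959, -0.4035, 0.1703]
tool_rot: [-0.001, 0.682, 0.731, -0.002]
contact_force: [0.2, -0.3, -1.6]
gripper_width: 0.143
grasp_force: 58.9
```

```bash
python3 - <<'E'
from h import *
o=bot.get_obs(); print(pose()[0],o["gripper_width"],o["grasp_force"]); go([.4927,-.4008,.099],np.pi/2+.069)
E
```

```text
[ 0.4959 -0.4035  0.1703] 0.14309656300278958 58.89023244380951
offset [ 0.003  -0.0026  0.0714] angular [-0.0068  0.0016  0.0012]
```

Emit:
drive_tool --deltas '[{"gripper": 255,"offset": [0.003,-0.0028,0.025],"angular": [0,0,0]},{"gripper": 255,"offset": [0.003,-0.0028,0.045],"angular": [0,0,0]},{"gripper": 255,"offset": [0.003,-0.0028,0.06],"angular": [0,0,0]},{"gripper": 255,"offset": [0.003,-0.0028,0.068],"angular": [0,0,0]},{"gripper": 255,"offset": [0.003,-0.0028,0.071],"angular": [0,0,0]}]'

```text
t: 34.95
eef_pos: [0.4915, -0.4007, 0.0989]
tool_rot: [-0.003, 0.682, 0.731, -0.003]
contact_force: [-8.7, 4.9, 22.1]
gripper_width: 0.143
grasp_force: 62.3
```

Emit:
drive_tool --deltas '[{"gripper": 255,"offset": [0,0,0],"angular": [0,0,0]},{"gripper": 140,"offset": [0,0,0],"angular": [0,0,0]},{"gripper": 140,"offset": [0,0,0],"angular": [0,0,0]},{"gripper": 140,"offset": [0,0,0],"angular": [0,0,0]},{"gripper": 140,"offset": [0,0,-0.03],"angular": [0,0,0]}]'

```text
t: 35.45
eef_pos: [0.4895, -0.3996, 0.125]
tool_rot: [-0.006, 0.682, 0.731, -0.003]
contact_force: [-0.1, -0.4, 0.5]
gripper_width: 0.451
grasp_force: 0.0
```

Emit:
drive_tool --deltas '[{"gripper": 100,"offset": [0,0,-0.05],"angular": [0,0,0]},{"gripper": 100,"offset": [0,0,-0.1],"angular": [0,0,0]},{"gripper": 100,"offset": [0,0,-0.12],"angular": [0,0,0]},{"gripper": 100,"offset": [0,0,-0.12],"angular": [0,0,0]},{"gripper": 100,"offset": [0,0,-0.12],"angular": [0,0,0]}]'

```text
t: 35.95
eef_pos: [0.4923, -0.4007, 0.2481]
tool_rot: [-0.002, 0.682, 0.731, -0.003]
contact_force: [-0.5, -0.3, -0.2]
gripper_width: 0.608
grasp_force: 0.0
```

```bash
python3 - <<'E'
from h import *
im,m=snap("wrist","y1"); meas(im,m,.016); go([.6288,-.0475,.24],np.pi/2+.037)
E
```

```text
TCP [ 0.4918 -0.4005  0.247 ] plate centre in tool mm [-3.   2.1] size [49.8 53.2] turn about tool z deg -0.08 bbox mid [-3.5021  2.1361]
offset [0.3427 0.1612 0.0059] angular [-0.0108 -0.0008  0.0409]
```

Emit:
drive_tool --deltas '[{"gripper": 100,"offset": [0.0443,0.0208,0],"angular": [-0.011,0,0.041]},{"gripper": 100,"offset": [0.0886,0.0416,0],"angular": [-0.011,0,0.041]},{"gripper": 100,"offset": [0.133,0.0625,0],"angular": [-0.011,0,0.041]},{"gripper": 100,"offset": [0.177,0.0833,0],"angular": [-0.011,0,0.041]},{"gripper": 100,"offset": [0.2215,0.104,0.005],"angular": [-0.011,0,0.041]}]'

```text
t: 36.5
eef_pos: [0.5807, -0.1708, 0.2409]
tool_rot: [-0.0, 0.694, 0.72, 0.0]
contact_force: [0.5, -0.0, -0.1]
gripper_width: 0.605
grasp_force: 0.0
```

Emit:
drive_tool --deltas '[{"gripper": 100,"offset": [0.04,0.018,0],"angular": [0,0,0]},{"gripper": 100,"offset": [0.08,0.036,0],"angular": [0,0,0]},{"gripper": 100,"offset": [0.1205,0.0533,0],"angular": [0,0,0]},{"gripper": 100,"offset": [0.1205,0.0533,0],"angular": [0,0,0]},{"gripper": 100,"offset": [0.1205,0.0533,0],"angular": [0,0,0]}]'

```text
t: 37.0
eef_pos: [0.629, -0.0486, 0.2404]
tool_rot: [-0.001, 0.693, 0.721, -0.0]
contact_force: [-0.5, 0.3, -1.1]
gripper_width: 0.604
grasp_force: 0.0
```

Emit:
drive_tool --deltas '[{"gripper": 100,"offset": [0,0,0],"angular": [0,0,0]},{"gripper": 100,"offset": [0,0,0],"angular": [0,0,0]}]'

```text
t: 37.2
eef_pos: [0.629, -0.0523, 0.2415]
tool_rot: [0.0, 0.695, 0.719, -0.0]
contact_force: [-0.9, 0.7, 0.7]
gripper_width: 0.613
grasp_force: 0.0
```

```bash
python3 - <<'E'
from h import *
im,m=snap("wrist","n2b"); meas(im,m,.048); go([.629,-.0503,.129],np.pi/2+.037)
E
```

```text
TCP [ 0.6291 -0.0521  0.2418] plate centre in tool mm [1.3 0.9] size [50.8 49.6] turn about tool z deg 0.05 bbox mid [1.289  0.9273]
offset [ 0.0019 -0.0001  0.1128] angular [ 0.0006  0.0012 -0.0034]
```

Emit:
drive_tool --deltas '[{"gripper": 120,"offset": [0.0012,0.0002,0.04],"angular": [0,0,0]},{"gripper": 120,"offset": [0.0012,0.0002,0.08],"angular": [0,0,0]},{"gripper": 120,"offset": [0.0012,0.0002,0.1],"angular": [0,0,0]},{"gripper": 120,"offset": [0.0012,0.0002,0.112],"angular": [0,0,0]},{"gripper": 120,"offset": [0.0012,0.0002,0.112],"angular": [0,0,0]}]'

```text
t: 37.75
eef_pos: [0.629, -0.0498, 0.1289]
tool_rot: [-0.0, 0.694, 0.72, -0.0]
contact_force: [0.3, -1.7, 1.0]
gripper_width: 0.529
grasp_force: 0.0
```

Emit:
drive_tool --deltas '[{"gripper": 255,"offset": [0,0,0],"angular": [0,0,0]},{"gripper": 255,"offset": [0,0,0],"angular": [0,0,0]},{"gripper": 255,"offset": [0,0,0],"angular": [0,0,0]},{"gripper": 255,"offset": [0,0,0],"angular": [0,0,0]},{"gripper": 255,"offset": [0,0,0],"angular": [0,0,0]}]'

```text
t: 38.25
eef_pos: [0.6307, -0.049, 0.1321]
tool_rot: [0.002, 0.694, 0.72, 0.001]
contact_force: [-1.5, -0.2, 6.4]
gripper_width: 0.149
grasp_force: 59.9
```

Emit:
drive_tool --deltas '[{"gripper": 255,"offset": [0,0,-0.02],"angular": [0,0,0]},{"gripper": 255,"offset": [0,0,-0.05],"angular": [0,0,0]},{"gripper": 255,"offset": [0,0,-0.08],"angular": [0,0,0]},{"gripper": 255,"offset": [0,0,-0.1],"angular": [0,0,0]},{"gripper": 255,"offset": [0,0,-0.1],"angular": [0,0,0]}]'

```text
t: 38.75
eef_pos: [0.6315, -0.0487, 0.234]
tool_rot: [0.003, 0.694, 0.72, 0.003]
contact_force: [0.5, 0.4, -3.3]
gripper_width: 0.151
grasp_force: 59.0
```

```bash
python3 - <<'E'
from h import *
print(pose()[0]); go([.4879,-.331,.23],np.pi/2+.069)
E
```

```text
[ 0.6315 -0.0487  0.234 ]
offset [-0.2768 -0.154   0.0029] angular [ 0.0104  0.0012 -0.0408]
```

Emit:
drive_tool --deltas '[{"gripper": 255,"offset": [-0.0425,-0.023,0],"angular": [0.01,0,-0.041]},{"gripper": 255,"offset": [-0.085,-0.046,0],"angular": [0.01,0,-0.041]},{"gripper": 255,"offset": [-0.1275,-0.069,0],"angular": [0.01,0,-0.041]},{"gripper": 255,"offset": [-0.17,-0.092,0],"angular": [0.01,0,-0.041]},{"gripper": 255,"offset": [-0.2125,-0.115,0],"angular": [0.01,0,-0.041]}]'

```text
t: 39.25
eef_pos: [0.5209, -0.267, 0.2289]
tool_rot: [-0.003, 0.682, 0.731, -0.003]
contact_force: [-0.2, -0.2, -1.8]
gripper_width: 0.147
grasp_force: 59.0
```

Emit:
drive_tool --deltas '[{"gripper": 255,"offset": [-0.036,-0.02,0],"angular": [0,0,0]},{"gripper": 255,"offset": [-0.062,-0.041,0],"angular": [0,0,0]},{"gripper": 255,"offset": [-0.062,-0.041,0.03],"angular": [0,0,0]},{"gripper": 255,"offset": [-0.062,-0.041,0.06],"angular": [0,0,0]},{"gripper": 255,"offset": [-0.062,-0.041,0.06],"angular": [0,0,0]}]'

```text
t: 39.75
eef_pos: [0.4824, -0.3292, 0.1656]
tool_rot: [-0.007, 0.682, 0.731, -0.003]
contact_force: [-1.4, 0.9, -2.7]
gripper_width: 0.149
grasp_force: 59.0
```

Emit:
drive_tool --deltas '[{"gripper": 255,"offset": [0,0,0],"angular": [0,0,0]},{"gripper": 255,"offset": [0,0,0],"angular": [0,0,0]},{"gripper": 255,"offset": [0,0,0],"angular": [0,0,0]}]'

```text
t: 40.05
eef_pos: [0.4867, -0.3304, 0.1719]
tool_rot: [-0.001, 0.682, 0.731, -0.002]
contact_force: [-1.1, -0.1, -2.1]
gripper_width: 0.145
grasp_force: 59.0
```

```bash
python3 - <<'E'
from h import *
o=bot.get_obs(); print(pose()[0],o["gripper_width"],o["grasp_force"]); go([.4879,-.331,.1],np.pi/2+.069)
im,m=snap("top")
for k in blobs(brass(im),60): print("top brass",ray(cv2.minAreaRect(k)[0],m,.03)[0])
E
```

```text
[ 0.4867 -0.3304  0.1719] 0.14452851698649347 58.98472487926483
offset [-0.0006  0.0014  0.0719] angular [-0.0054  0.002   0.0009]
top brass [ 0.4862 -0.3427  0.03  ]
top brass [0.6279 0.0112 0.03  ]
```

Emit:
drive_tool --deltas '[{"gripper": 255,"offset": [0,0.0014,0.025],"angular": [0,0,0]},{"gripper": 255,"offset": [0,0.0014,0.045],"angular": [0,0,0]},{"gripper": 255,"offset": [0,0.0014,0.06],"angular": [0,0,0]},{"gripper": 255,"offset": [0,0.0014,0.068],"angular": [0,0,0]},{"gripper": 255,"offset": [0,0.0014,0.0715],"angular": [0,0,0]}]'

```text
t: 40.6
eef_pos: [0.4864, -0.33, 0.1]
tool_rot: [-0.003, 0.682, 0.731, -0.003]
contact_force: [-14.5, 5.8, 37.7]
gripper_width: 0.148
grasp_force: 64.7
```

Emit:
drive_tool --deltas '[{"gripper": 255,"offset": [0,0,0],"angular": [0,0,0]},{"gripper": 140,"offset": [0,0,0],"angular": [0,0,0]},{"gripper": 140,"offset": [0,0,0],"angular": [0,0,0]},{"gripper": 140,"offset": [0,0,0],"angular": [0,0,0]},{"gripper": 140,"offset": [0,0,-0.03],"angular": [0,0,0]}]'

```text
t: 41.1
eef_pos: [0.4849, -0.3293, 0.1262]
tool_rot: [-0.005, 0.682, 0.731, -0.003]
contact_force: [-0.3, -0.5, 0.0]
gripper_width: 0.452
grasp_force: 0.0
```

Emit:
drive_tool --deltas '[{"gripper": 100,"offset": [0,0,-0.05],"angular": [0,0,0]},{"gripper": 100,"offset": [0,0,-0.1],"angular": [0,0,0]},{"gripper": 100,"offset": [0,0,-0.12],"angular": [0,0,0]},{"gripper": 100,"offset": [0,0,-0.12],"angular": [0,0,0]},{"gripper": 100,"offset": [0,0,-0.12],"angular": [0,0,0]}]'

```text
t: 41.6
eef_pos: [0.4875, -0.3302, 0.2489]
tool_rot: [-0.002, 0.682, 0.731, -0.002]
contact_force: [0.2, 0.5, 0.1]
gripper_width: 0.607
grasp_force: 0.0
```

```bash
python3 - <<'E'
from h import *
im,m=snap("wrist","y2"); meas(im,m,.016); go([.6265,.0114,.24],np.pi/2+.037)
E
```

```text
TCP [ 0.487  -0.33    0.2479] plate centre in tool mm [-2.   1.5] size [49.8 53.3] turn about tool z deg -0.06 bbox mid [-2.5543  1.4853]
offset [0.331  0.1628 0.0069] angular [-0.0098 -0.0006  0.0409]
```

Emit:
drive_tool --deltas '[{"gripper": 100,"offset": [0.0443,0.0208,0],"angular": [-0.01,0,0.041]},{"gripper": 100,"offset": [0.0886,0.0416,0],"angular": [-0.01,0,0.041]},{"gripper": 100,"offset": [0.133,0.0625,0],"angular": [-0.01,0,0.041]},{"gripper": 100,"offset": [0.177,0.0833,0],"angular": [-0.01,0,0.041]},{"gripper": 100,"offset": [0.2215,0.104,0.005],"angular": [-0.01,0,0.041]}]'

```text
t: 42.15
eef_pos: [0.576, -0.1003, 0.2419]
tool_rot: [-0.0, 0.694, 0.72, -0.0]
contact_force: [1.2, -0.2, 0.3]
gripper_width: 0.61
grasp_force: 0.0
```

Emit:
drive_tool --deltas '[{"gripper": 100,"offset": [0.04,0.019,0],"angular": [0,0,0]},{"gripper": 100,"offset": [0.08,0.038,0],"angular": [0,0,0]},{"gripper": 100,"offset": [0.1115,0.055,0],"angular": [0,0,0]},{"gripper": 100,"offset": [0.1115,0.055,0],"angular": [0,0,0]},{"gripper": 100,"offset": [0.1115,0.055,0],"angular": [0,0,0]}]'

```text
t: 42.65
eef_pos: [0.6262, 0.0124, 0.2413]
tool_rot: [-0.001, 0.693, 0.721, -0.001]
contact_force: [-0.0, -1.2, -0.1]
gripper_width: 0.607
grasp_force: 0.0
```

Emit:
drive_tool --deltas '[{"gripper": 100,"offset": [0,0,0],"angular": [0,0,0]},{"gripper": 100,"offset": [0,0,0],"angular": [0,0,0]}]'

```text
t: 42.85
eef_pos: [0.6263, 0.0095, 0.2425]
tool_rot: [0.0, 0.695, 0.719, -0.0]
contact_force: [0.6, -0.2, -0.5]
gripper_width: 0.612
grasp_force: 0.0
```

```bash
python3 - <<'E'
from h import *
im,m=snap("wrist","n3b"); meas(im,m,.048); go([.6265,.0114,.1295],np.pi/2+.037)
E
```

```text
TCP [0.6265 0.0097 0.2428] plate centre in tool mm [1.  0.3] size [51.  49.5] turn about tool z deg 0.05 bbox mid [0.9594 0.3955]
offset [0.0018 0.     0.1133] angular [ 0.0008  0.0012 -0.0029]
```

Emit:
drive_tool --deltas '[{"gripper": 120,"offset": [0.001,0.0002,0.04],"angular": [0,0,0]},{"gripper": 120,"offset": [0.001,0.0002,0.08],"angular": [0,0,0]},{"gripper": 120,"offset": [0.001,0.0002,0.1],"angular": [0,0,0]},{"gripper": 120,"offset": [0.001,0.0002,0.1125],"angular": [0,0,0]},{"gripper": 120,"offset": [0.001,0.0002,0.1125],"angular": [0,0,0]}]'

```text
t: 43.4
eef_pos: [0.6263, 0.0116, 0.1294]
tool_rot: [-0.0, 0.694, 0.72, -0.001]
contact_force: [-0.3, -0.7, 0.2]
gripper_width: 0.529
grasp_force: 0.0
```

Emit:
drive_tool --deltas '[{"gripper": 255,"offset": [0,0,0],"angular": [0,0,0]},{"gripper": 255,"offset": [0,0,0],"angular": [0,0,0]},{"gripper": 255,"offset": [0,0,0],"angular": [0,0,0]},{"gripper": 255,"offset": [0,0,0],"angular": [0,0,0]},{"gripper": 255,"offset": [0,0,0],"angular": [0,0,0]}]'

```text
t: 43.9
eef_pos: [0.628, 0.0126, 0.1326]
tool_rot: [0.002, 0.694, 0.72, 0.001]
contact_force: [-2.1, -0.5, 6.3]
gripper_width: 0.148
grasp_force: 59.9
```

Emit:
drive_tool --deltas '[{"gripper": 255,"offset": [0,0,-0.02],"angular": [0,0,0]},{"gripper": 255,"offset": [0,0,-0.05],"angular": [0,0,0]},{"gripper": 255,"offset": [0,0,-0.08],"angular": [0,0,0]},{"gripper": 255,"offset": [0,0,-0.1],"angular": [0,0,0]},{"gripper": 255,"offset": [0,0,-0.1],"angular": [0,0,0]}]'

```text
t: 44.4
eef_pos: [0.6286, 0.0129, 0.2342]
tool_rot: [0.003, 0.694, 0.72, 0.003]
contact_force: [-0.4, 0.5, -2.4]
gripper_width: 0.149
grasp_force: 59.1
```

```bash
python3 - <<'E'
from h import *
print(pose()[0]); go([.5577,-.3262,.23],np.pi/2+.069)
E
```

```text
[0.6286 0.0129 0.2342]
offset [-0.3362 -0.0834  0.0036] angular [ 0.0098  0.0004 -0.0408]
```

Emit:
drive_tool --deltas '[{"gripper": 255,"offset": [-0.0475,-0.0118,0],"angular": [0.01,0,-0.041]},{"gripper": 255,"offset": [-0.095,-0.0236,0],"angular": [0.01,0,-0.041]},{"gripper": 255,"offset": [-0.1425,-0.0354,0],"angular": [0.01,0,-0.041]},{"gripper": 255,"offset": [-0.19,-0.0472,0],"angular": [0.01,0,-0.041]},{"gripper": 255,"offset": [-0.2375,-0.059,0],"angular": [0.01,0,-0.041]}]'

```text
t: 44.9
eef_pos: [0.5754, -0.2288, 0.2292]
tool_rot: [-0.003, 0.682, 0.731, -0.003]
contact_force: [0.3, -0.6, -3.2]
gripper_width: 0.148
grasp_force: 59.1
```

Emit:
drive_tool --deltas '[{"gripper": 255,"offset": [-0.048,-0.0138,0],"angular": [0,0,0]},{"gripper": 255,"offset": [-0.097,-0.0265,0],"angular": [0,0,0]},{"gripper": 255,"offset": [-0.097,-0.0265,0.03],"angular": [0,0,0]},{"gripper": 255,"offset": [-0.097,-0.0265,0.06],"angular": [0,0,0]},{"gripper": 255,"offset": [-0.097,-0.0265,0.06],"angular": [0,0,0]}]'

```text
t: 45.4
eef_pos: [0.553, -0.3249, 0.1652]
tool_rot: [-0.007, 0.682, 0.731, -0.004]
contact_force: [-1.2, 2.0, -3.7]
gripper_width: 0.149
grasp_force: 59.1
```

Emit:
drive_tool --deltas '[{"gripper": 255,"offset": [0,0,0],"angular": [0,0,0]},{"gripper": 255,"offset": [0,0,0],"angular": [0,0,0]},{"gripper": 255,"offset": [0,0,0],"angular": [0,0,0]}]'

```text
t: 45.7
eef_pos: [0.5579, -0.3255, 0.1726]
tool_rot: [-0.001, 0.682, 0.731, -0.002]
contact_force: [1.5, 0.4, -3.3]
gripper_width: 0.148
grasp_force: 59.1
```

```bash
python3 - <<'E'
from h import *
o=bot.get_obs(); print(pose()[0],o["gripper_width"],o["grasp_force"]); go([.5577,-.3262,.1005],np.pi/2+.069)
E
```

```text
[ 0.5579 -0.3255  0.1726] 0.14816171503085093 59.08007204532623
offset [-0.0006  0.0001  0.0721] angular [-0.0051  0.0019  0.0013]
```

Emit:
drive_tool --deltas '[{"gripper": 255,"offset": [0,0,0.025],"angular": [0,0,0]},{"gripper": 255,"offset": [0,0,0.045],"angular": [0,0,0]},{"gripper": 255,"offset": [0,0,0.06],"angular": [0,0,0]},{"gripper": 255,"offset": [0,0,0.068],"angular": [0,0,0]},{"gripper": 255,"offset": [0,0,0.0715],"angular": [0,0,0]}]'

```text
t: 46.2
eef_pos: [0.5562, -0.3255, 0.1006]
tool_rot: [-0.003, 0.682, 0.731, -0.003]
contact_force: [-12.9, 3.8, 28.9]
gripper_width: 0.145
grasp_force: 63.6
```

Emit:
drive_tool --deltas '[{"gripper": 255,"offset": [0,0,0],"angular": [0,0,0]},{"gripper": 140,"offset": [0,0,0],"angular": [0,0,0]},{"gripper": 140,"offset": [0,0,0],"angular": [0,0,0]},{"gripper": 140,"offset": [0,0,0],"angular": [0,0,0]},{"gripper": 140,"offset": [0,0,-0.03],"angular": [0,0,0]}]'

```text
t: 46.7
eef_pos: [0.5543, -0.3249, 0.1264]
tool_rot: [-0.005, 0.682, 0.731, -0.003]
contact_force: [0.3, -0.5, 0.6]
gripper_width: 0.447
grasp_force: 0.0
```

Emit:
drive_tool --deltas '[{"gripper": 100,"offset": [0,0,-0.05],"angular": [0,0,0]},{"gripper": 100,"offset": [0,0,-0.1],"angular": [0,0,0]},{"gripper": 100,"offset": [0,0,-0.15],"angular": [0,0,0]},{"gripper": 100,"offset": [0,0,-0.15],"angular": [0,0,0]},{"gripper": 100,"offset": [0,0,-0.15],"angular": [0,0,0]}]'

```text
t: 47.2
eef_pos: [0.558, -0.3259, 0.2811]
tool_rot: [-0.0, 0.682, 0.731, -0.002]
contact_force: [0.1, -0.7, -0.5]
gripper_width: 0.607
grasp_force: 0.0
```

```bash
python3 - <<'E'
from h import *
im,m=snap("wrist","y3"); print(pose()[0])
for k in blobs(brass(im),300):
    P=ray(k[:,0],m,.016)[:,:2]*1000; print(cv2.minAreaRect(P.astype(np.float32)))
im,m=snap("top")
for k in blobs(brass(im),40): print("top brass",ray(cv2.minAreaRect(k)[0],m,.016)[0],cv2.contourArea(k))
# pointer/sled check: difference of handle region against the first picture
a=cv2.imread("pics/top0.png"); d=cv2.absdiff(a,im).max(2)[150:215,230:410]; print("changed px on bench",(d>40).sum())
E
```

```text
[ 0.5572 -0.3256  0.2793]
((492.7010192871094, -401.8408203125), (51.33613204956055, 55.14024353027344), 2.086031675338745)
((556.6572265625, -327.9823913574219), (49.71950149536133, 52.237972259521484), 3.93887996673584)
((487.5705261230469, -331.569580078125), (51.38548278808594, 52.17435836791992), 3.938189744949341)
top brass [ 0.4914 -0.3995  0.016 ] 353.0
top brass [ 0.4872 -0.3289  0.016 ] 390.0
top brass [ 0.5577 -0.3267  0.016 ] 385.5
changed px on bench 0
```

All three plates lie within about 3 mm of their bay centres. The bench looks unchanged from the start, so the sled is home.

```bash
python3 -c "
from station import bot
print(bot.hand_in())"
```

```text
the job is handed in; nothing more can be done
None
```

The job is handed in (no verdict came back): all three plates were seated, the sled was held at the mark for over 2 s (drawn about 75 mm, within about 2 mm by my reading) and ran home, and each plate now lies flat in its own tray bay.

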